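Tighten the grinder's wheel nut with a ring spanner inside the splash guard

ROBOT

A 7-joint arm with a two-finger parallel gripper is mounted at the origin on the work surface; the furniture and walls round the work are solid. World frame = base frame: x ahead of the robot, y to its left, z up, the work surface at z = 0. Lengths are in mm, angles in rad, forces in N, time in s.
With the tool pointing down it reaches from about 350 to 900 mm from the base axis. Payload 7.2 kg.
Tool frame: the origin (TCP) lies midway between the tips of the shut fingers; the grasp point (between the pads) lies 19 mm behind it; z points along the fingers, y is the line along which they close (so a half turn about z gives the same grasp; the last joint's range is limited). The gripper opens to 85 mm and grips with 20 to 120 N. Pads are 22 mm wide; open, the fingers measure 114 mm over their backs; the gripper's body (76 mm by 85 mm) begins 54 mm behind the grasp point. The pads swing forward as they close: fully open they stand 13 mm farther back than shut.
Start: joints at [1.186, 0.411, -0.013, 1.596, 0.006, 1.134, -0.082], TCP at [194.693, -593.905, 231.297] pointing down, gripper open.
Joint ranges: [-2.95, 2.95], [-0.29, 1.99], [-1.47, 1.44], [0.14, 2.54], [-1.03, 4.17], [0.13, 1.85], [-2.86, 2.86]. Speed limits (rad/s): [2.39, 2.39, 3.01, 3.01, 3.14, 3.14, 3.14].

INTERFACE

Orientations are given as a rotation vector (axis times angle).
In Python, from plant import ctrl gives the robot as it stands.
- The arm moves only by the shell command python3 -m creep 'ROWS'. ROWS is JSON, a list that holds one entry, the list of rows, each a list of 7 numbers: the shift along the tool's x, y, z in mm, then the turn, a rotation vector about the tool's x, y, z in rad, then the finger opening in mm, from 0 to 85.4. A call has 1 to 20 rows; each row shifts and turns the commanded pose from where the row before left it, along the tool's axes as they then stand; what a row does not reach is not made up. A row lasts 1/12 s, in which the tool goes at most 41.7 mm and 7.16 degrees, less where a joint would pass 70% of its speed; a pose out of reach is approached as far as the arm can. A call with a gripper value outside its range is refused whole. The fingers move at their own pace and stop on an object; the grip force is fixed at half the most. Time passes only in rows, so rows that do not move let the fingers close. It gives the time, the measured TCP pose, the force, the opening and the grip force at its end, in the units of the state.
- ctrl.sense(): the state, without advancing time (a new reading comes with each control period).
- ctrl.read_camera(name): name is "scene" or "top" or "wrist"; returns the picture (480x640x3 uint8, red, green, blue); there is no depth.
- ctrl.get_calibration(name): a dict with "K" (3x3 intrinsics, pixels), "extrinsics" (4x4, takes a point from camera to world coordinates). Camera axes: x right, y down, z forward; pixel columns grow to the right and rows downward; lengths in mm; the calibration is good to about 2 mm. The wrist camera is an equidistant fisheye: a pixel r from the principal point sees the ray r / f radians off the axis. A picture is of the moment at which its call begins: read the wrist's pose just before it. get_calibration takes no time and is no camera call; for the wrist camera it gives the pose at the moment of the call.
- ctrl.sign_off(): hands the job in; it is judged then, once.
Trained networks look in the newest picture that a camera, given by its name, has taken for a name from the list of things; names that differ only in an ending like _2 or _b are one class to them, and where a whole thing is asked for, a point or a joint stands for the part that bears it (a point fixed in the world has none). Each returns a list of dicts, best first, with "confidence" (0 to 1); they miss things now and then, are a little off and sometimes report something else, mostly with a low value. They report only what shows in the picture. A call takes as long as a camera call.
- ctrl.regions_of(thing, camera): "pixels" (480x640 bool, what is visible of it) and "bbox" ([left, top, right, bottom] in pixels, round what is visible of it).
- ctrl.spot_point(thing, camera): "xy" ([column, row] in pixels: a listed point, or the origin of a listed thing).
The state is a dict: "t": time; "joint_pos": joint angles; "dq": joint speeds; "effort": joint torques, N m; "position": TCP position; "eef_rot": TCP orientation; "contact_force": force on the tool from outside, world axes, zero at the start; "ft_torque": the same for the moment, N m; "opening": finger opening in mm; "gripper_force": force on a finger pad.
Only numpy, scipy, OpenCV 4.12 (cv2) and the standard library are available. Lean on these libraries where they do the work, as an engineer would, in place of code of your own. Each camera call takes 0.05 s, during which the arm holds its last target. There are 200 camera calls.

TASK

The wheel nut of the glass grinder was left loose after a wheel change. Take the double-ended ring spanner from the cork mat, fit its larger ring over the nut and turn the nut clockwise until it is fully home; the splash guard allows only a short swing, so lift the spanner off and reseat it a flat further back for every stroke, and turn the nut with nothing but the spanner. Then take the spanner off and lay it flat on the cork mat again, without knocking the clear eye shield or disturbing the bottle, the jar and the tea-light dish standing about.

Things in the scene. Friction and masses are not known exactly. Their poses are not given: they have to be found in the camera images.
- grinder: Fixed glass grinder. Origin at table level on the spindle axis; z up, x out of the mouth of the splash guard. Grey housing x -100 to +87, y +-68, up to z 55 mm. The guard is a round clear wall about the spindle, 62 to 69 mm radius, z 60 to 141 mm, open only within 50 deg either side of +x; its edges are 3.5 mm radius. Wheel 48 mm radius below z 84; flat clamp flange 26 mm radius, top at z 90 mm.
- eye_shield: Clear plastic eye shield fixed over the wheel; same frame as the grinder. Plate 130 mm wide (y), from x -40 to +113 mm, underside z 299 mm at the back to 307 mm at the front edge, which has a black bar. It overhangs the nut and the spanner's handle, so a gripper that works there must lean outward, away from the spindle (25 to 40 deg will do). Its stem stands behind the guard at x -92 mm.
- nut_lead: Steel hexagon wheel nut on the spindle axis, 36 mm across flats (41.6 over corners), 18 mm high, top 5 mm chamfered. Origin: centre of its underside, z 91.5 mm above the table with the nut loose, 90 mm when home (it goes down 3 mm a turn). Its axes do not turn with the nut. The 23 mm spindle end stands up through it to z 120 mm.
- arbor_nut (a joint): Turn of the nut in rad, growing clockwise seen from above (tightening). 3.14 is fully home, a hard stop; the start is 0.56 to 1.94. It turns against about 0.35 N m of drag, the same both ways, and stays where it is left.
- nut_top (a point): Centre of the nut's top face, 18 mm above its underside; turns with the nut. z up; its x axis points at a corner of the hexagon, further corners every 60 deg. When the nut is home a corner points along the grinder's x. The ring fits when the spanner's x axis lies along a corner.
- spanner: Loose oiled steel double-ended ring spanner, 228 mm long, 0.22 to 0.35 kg, lying on the mat. Origin midway between the ring centres, level with the rings' underside; x toward the larger ring, z up. Both rings 14 mm thick. The straight handle between (x -45 to +45 mm) is 13 mm wide and 16 mm deep, raised to z 24 to 40 mm by sloping necks. Balance point about x +7 mm.
- big_ring (a point): Centre of the larger ring's underside, 90 mm from the origin; axes as the spanner's. Outside 54 mm diameter, hexagon hole 38 mm across flats with corners along x and every 60 deg: 1 mm play a side and 6 deg of turning play either way on the nut. It slides on easily. Seated, its underside rests on the clamp flange at z 90 mm; it is off the nut when raised 20 mm.
- small_ring (a point): Centre of the smaller ring's underside, 90 mm from the origin the other way; axes as the spanner's. Outside 42 mm diameter, hexagon hole 27 mm across flats: it does not fit the nut.
- handle_mid (a point): Centre of the spanner's handle bar, 32 mm above the rings' underside, midway between the ring centres; axes as the spanner's. Grip across y. Seated on the nut it stands 90 mm from the spindle, 122 mm above the table, and the handle can swing about 40 deg either side of the grinder's x before it meets the guard's edges.
- tool_mat: Fixed cork mat, 250 x 180 x 4 mm, its long side along its x; origin at the centre of its underside, on the table. The spanner starts on it and ends on it.
- frit_bottle: Bystander: clear bottle of glass grains with a white screw cap, 58 mm diameter, 113 mm high; origin under its centre. Leave it standing where it is.
- tealight_lilac: Bystander: square pressed-glass tea-light dish, 64 x 64 x 46 mm; origin under its centre. Leave it where it is.
- jar_purple: Bystander: plastic jar with a purple cap, 38 mm diameter, 75 mm high, beside the grinder; origin under its centre. Leave it standing where it is.

How it is judged (in metres and radians):
On the way, in this order (a step that is already met when the one before it is completed fails the run):
1. the spanner's large ring is seated over the nut (horizontal distance between big_ring and nut_top below 0.006 m and z of big_ring in the frame of grinder below 0.096 m), for 0.2 s.
2. the nut is turned fully home (value of joint arbor_nut above 3.07 rad), for 0.2 s.
At the end, for the whole second after the job is handed in: The nut is fully home, at most 0.07 rad short of its stop; the spanner lies flat and still on the cork mat, both ring centres over the mat, touched by nothing (value of joint arbor_nut above 3.07 rad and x of big_ring in the frame of tool_mat between -0.13 and 0.13 m and y of big_ring in the frame of tool_mat between -0.095 and 0.095 m and x of small_ring in the frame of tool_mat between -0.13 and 0.13 m and y of small_ring in the frame of tool_mat between -0.095 and 0.095 m and height (world z) of spanner below 0.01 m and angle between spanner's own z axis and vertical below 0.12 rad and linear speed of spanner below 0.02 m/s).
It fails at once if the nut is pushed or turned by the gripper or arm (contact force between any of the fingers, the arm and nut_lead above 2 N).
It fails at once if the eye shield is knocked (contact force between any of the arm, the fingers, spanner and eye_shield above 10 N).
It fails at once if a bystander is moved more than 20 mm or tipped (distance of any of frit_bottle, tealight_lilac, jar_purple from where it was at the start of the episode above 0.02 m or angle between any of frit_bottle, jar_purple's own z axis and vertical above 0.5 rad).
It also fails if it takes over 64 s, if anything falls off the work surface, if the arm or the gripper's body presses on something with over 40 N, if the wrist force passes 120 N, or if a joint passes its speed limit or range.

## Working session

There is one attempt and no reset: what is moved stays moved. The work goes in short steps, Python scripts to look and compute and a shell command to move; the robot and the scene stay as the last step left them, time stands still between calls to the robot, and variables do not carry over. Pictures are saved under pics/ and viewed, at most 10 in all, crops included, and the job is handed in when it is done.

```bash
ls; mkdir -p pics; cat > h.py <<'E'
import numpy as np, cv2
from scipy.spatial.transform import Rotation as R
from plant import ctrl
def ray(cam,uv,cal=None):
    c=cal or ctrl.get_calibration(cam); K=np.array(c["K"]); T=np.array(c["extrinsics"])
    x=(uv[0]-K[0,2])/K[0,0]; y=(uv[1]-K[1,2])/K[1,1]
    if cam=="wrist":
        r=np.hypot(x,y); d=np.array([np.sin(r)*x/max(r,1e-9),np.sin(r)*y/max(r,1e-9),np.cos(r)])
    else: d=np.array([x,y,1.])
    return T[:3,3],T[:3,:3]@d
def atz(cam,uv,z,cal=None):
    o,d=ray(cam,uv,cal); return o+d*(z-o[2])/d[2]
def proj(cam,p,cal=None):
    c=cal or ctrl.get_calibration(cam); K=np.array(c["K"]); T=np.array(c["extrinsics"])
    q=T[:3,:3].T@(np.asarray(p,float)-T[:3,3])
    if cam=="wrist":
        r=np.hypot(q[0],q[1]); th=np.arctan2(r,q[2]); x,y=th*q[0]/r,th*q[1]/r
    else: x,y=q[0]/q[2],q[1]/q[2]
    return np.array([K[0,0]*x+K[0,2],K[1,1]*y+K[1,2]])
def spot(t,cam):
    s=ctrl.spot_point(t,cam); return [(np.round(a["xy"],1).tolist(),round(a["confidence"],2)) for a in s[:2]]
def save(im,n): cv2.imwrite("pics/"+n,cv2.cvtColor(im,cv2.COLOR_RGB2BGR))
E
python3 - <<'E'
from h import *
print({k:np.round(v,3).tolist() for k,v in ctrl.sense().items()})
Z=dict(grinder=0,nut_top=109,big_ring=4,small_ring=4,handle_mid=36,tool_mat=0,spanner=4,frit_bottle=0,tealight_lilac=0,jar_purple=0,eye_shield=0)
ims=[]
for cam in ("scene","top","wrist"):
    im=ctrl.read_camera(cam); cal=ctrl.get_calibration(cam); save(im,cam+"0.png"); ims.append(im)
    print(cam,np.round(cal["extrinsics"],2).tolist(),np.round(cal["K"],1).tolist())
    for t,z in Z.items():
        s=spot(t,cam); print(t,[(a,c,np.round(atz(cam,a,z,cal)[:2]).tolist()) for a,c in s])
E
```

```text
pics
{'t': 0.0, 'joint_pos': [1.186, 0.412, -0.013, 1.597, 0.006, 1.134, -0.082], 'dq': [0.0, -0.001, 0.0, 0.0, 0.001, 0.001, 0.001], 'effort': [0.0, -60.063, 0.682, -29.941, 0.014, 0.011, 0.0], 'position': [194.488, -593.447, 230.445], 'eef_rot': [-3.101, -0.495, 0.001], 'contact_force': [-0.628, -0.036, -0.314], 'ft_torque': [0.008, -0.023, -0.017], 'gripper_force': 0.0, 'opening': 85.257}
scene [[0.97, -0.16, 0.17, 159.5], [-0.24, -0.72, 0.66, -985.47], [0.01, -0.68, -0.73, 1242.14], [0.0, 0.0, 0.0, 1.0]] [[582.5, 0.0, 312.7], [0.0, 582.5, 249.6], [0.0, 0.0, 1.0]]
grinder [([332.8, 377.8], 0.98, [392.0, -294.0]), ([369.2, 402.5], 0.33, [458.0, -377.0])]
nut_top [([334.0, 355.9], 0.61, [389.0, -301.0])]
big_ring [([300.3, 250.8], 0.62, [407.0, 126.0])]
small_ring [([263.6, 215.9], 0.66, [330.0, 293.0])]
handle_mid [([281.4, 223.6], 0.76, [371.0, 216.0]), ([284.8, 181.1], 0.54, [419.0, 400.0])]
tool_mat []
spanner [([283.5, 234.1], 0.8, [373.0, 203.0]), ([369.0, 404.2], 0.42, [455.0, -383.0])]
frit_bottle [([321.8, 287.0], 0.73, [435.0, -15.0])]
tealight_lilac [([283.3, 179.3], 0.62
[... 533 characters left out ...]
0, 282.0])]
handle_mid [([249.7, 244.9], 0.74, [370.0, 207.0]), ([259.2, 251.0], 0.62, [355.0, 175.0])]
tool_mat [([255.0, 249.7], 0.6, [370.0, 195.0])]
spanner [([252.3, 245.2], 0.56, [381.0, 205.0])]
frit_bottle [([333.5, 238.1], 0.82, [444.0, -32.0])]
tealight_lilac [([181.7, 218.5], 0.95, [434.0, 438.0])]
jar_purple [([450.5, 251.0], 0.54, [458.0, -384.0])]
eye_shield []
wrist [[0.31, -0.9, -0.31, 274.97], [-0.95, -0.29, -0.1, -567.7], [-0.0, 0.33, -0.94, 373.51], [0.0, 0.0, 0.0, 1.0]] [[371.6, 0.0, 321.7], [0.0, 371.6, 240.9], [0.0, 0.0, 1.0]]
grinder []
nut_top []
big_ring []
small_ring []
handle_mid []
tool_mat []
spanner []
frit_bottle []
tealight_lilac []
jar_purple []
eye_shield []
```

```bash
python3 - <<'E'
from h import *
a=cv2.imread("pics/scene0.png")[150:470,180:500]; b=cv2.imread("pics/top0.png")[170:340,150:490]
cv2.imwrite("pics/v1.png",np.vstack([cv2.resize(a,None,fx=1.0,fy=1.0) if 0 else cv2.copyMakeBorder(a,0,0,0,480,0),np.zeros((1,800,3),np.uint8)])[:0] if 0 else np.hstack([cv2.resize(a,(400,400),interpolation=2),cv2.copyMakeBorder(cv2.resize(b,(400,200),interpolation=2),0,200,0,0,0)]))
E
```

```text
(no output)
```

View pics/v1.png

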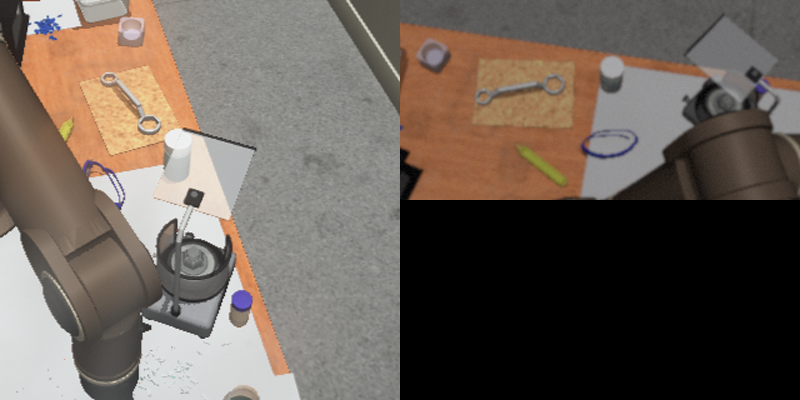

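```bash
python3 - <<'E'
from h import *
f=lambda cx,cy,z:np.round(atz("scene",(180+cx/1.25*1.0,150+cy/1.25*1.0),z)[:2],0)
f=lambda cx,cy,z:np.round(atz("scene",(180+cx*.8,150+cy*.8),z)[:2],0)
g=lambda cx,cy,z:np.round(atz("top",(150+(cx-400)*.85,170+cy*.85),z)[:2],0)
print("bar",f(183,130,307),f(255,148,307),"back",f(154,198,299),f(231,219,299))
print("bar",g(722,16,307),g(776,58,307),"back",g(686,50,299),g(742,92,299))
print("stem",f(176,310,60))
for n in("grinder","eye_shield"):
  for c in("scene","top"):
    r=ctrl.regions_of(n,c); print(n,c,[(a["confidence"],a["bbox"]) for a in r[:2]])
E
```

```text
bar [ 400. -168.] [ 509. -235.] back [ 319. -294.] [ 428. -361.]
bar [ 504. -242.] [ 424. -361.] back [ 416. -176.] [ 341. -298.]
stem [ 341. -371.]
grinder scene [(0.63, [293.1, 254.2, 385.4, 420.1])]
grinder top [(0.61, [391.9, 181.5, 472.3, 273.7])]
eye_shield scene [(0.61, [300.5, 254.4, 383.9, 326.3])]
eye_shield top [(0.89, [394.4, 182.5, 474.7, 255.2])]
```

```bash
python3 -m creep '[[[25,-40,-40,0,0,0,85],[25,-40,-40,0,0,0,85],[25,-40,-40,0,0,0,85],[25,-40,-40,0,0,0,85],[0,-10,-35,0,0,0,85],[0,0,0,0,0,0,85]]]'
python3 - <<'E'
from h import *
cal=ctrl.get_calibration("wrist"); im=ctrl.read_camera("wrist"); save(im,"w1.png")
print(np.round(ctrl.sense()["joint_pos"],3),cal["extrinsics"])
for t,z in dict(grinder=0,nut_top=108.5,jar_purple=0,eye_shield=0).items():
  print(t,[(a,c,np.round(atz("wrist",a,z,cal)[:2]).tolist()) for a,c in spot(t,"wrist")])
E
```

```text
t: 2.5
position: [223.8, -460.4, 381.5]
eef_rot: [3.092, 0.498, 0.006]
contact_force: [0.1, -0.9, 0.3]
opening: 84.8
gripper_force: 0.0
[ 1.078  0.121 -0.058  1.639  0.008  1.375 -0.234] [[ 3.14536763e-01 -8.98225110e-01 -3.07015108e-01  3.03168050e+02]
 [-9.49193505e-01 -2.94236362e-01 -1.11609376e-01 -4.32743079e+02]
 [ 9.91533613e-03  3.26521998e-01 -9.45137593e-01  5.23915435e+02]
 [ 0.00000000e+00  0.00000000e+00  0.00000000e+00  1.00000000e+00]]
grinder [([249.1, 29.8], 0.9, [396.0, -301.0])]
nut_top [([225.7, 13.0], 0.72, [390.0, -296.0])]
jar_purple [([320.8, 3.2], 0.77, [462.0, -384.0])]
eye_shield []
```

View pics/w1.png

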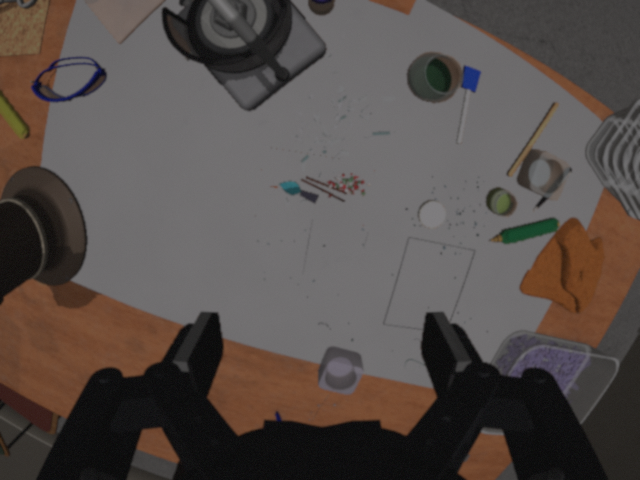

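```bash
python3 -m creep '[[[40.9,-7.3,0,0,0,-0.081,85],[40.9,-7.3,0,0,0,-0.081,85],[40.9,-7.3,0,0,0,-0.081,85],[40.9,-7.3,0,0,0,-0.081,85],[40.9,-7.3,0,0,0,-0.081,85],[40.9,-7.3,0,0,0,-0.081,85],[40.9,-7.3,0,0,0,-0.081,85],[40.9,-7.3,0,0,0,-0.081,85],[40.9,-7.3,0,0,0,-0.081,85],[40.9,-7.3,0,0,0,-0.081,85],[40.9,-7.3,0,0,0,-0.081,85],[40.9,-7.3,0,0,0,-0.081,85],[40.9,-7.3,0,0,0,-0.081,85],[40.9,-7.3,0,0,0,-0.081,85],[40.9,-7.3,0,0,0,-0.081,85],[40.9,-7.3,0,0,0,-0.081,85],[40.9,-7.3,0,0,0,-0.081,85],[40.9,-7.3,0,0,0,-0.081,85],[40.9,-7.3,0,0,0,-0.081,85],[40.9,-7.3,0,0,0,-0.081,85]]]'
cat >> h.py <<'E'
def spanner_target(heading_deg,grasp,lean=35,back=0):
    """tool pose with TCP so that grasp point is `back` mm behind `grasp`"""
    a=np.radians(heading_deg); L=np.radians(lean); d=np.array([np.cos(a),np.sin(a),0]); up=np.array([0,0,1.])
    z=-np.cos(L)*up+np.sin(L)*d; y=np.array([-np.sin(a),np.cos(a),0]); x=np.cross(y,z)
    return np.c_[x,y,z], np.asarray(grasp,float)+z*(19-back)
def go(Rt,pt,n=None):
    s=ctrl.sense(); R0=R.from_rotvec(s["eef_rot"]).as_matrix(); p0=np.array(s["position"])
    rv=R.from_matrix(R0.T@Rt).as_rotvec(); v=R0.T@(pt-p0)
    print("now",np.round(p0,1),"J",np.round(s["joint_pos"],2),"world d",np.round(pt-p0,1),"tool shift",np.round(v,1),"rot",np.round(rv,4),np.degrees(np.linalg.norm(rv)).round(1))
    # shift-only rows first, then rotation; or combined n equal rows (commanded as constant screw approx)
    if n:
        w=rv/n; A=sum(R.from_rotvec(w*k).as_matrix() for k in range(n)); print(" const row x",n,np.round(np.linalg.solve(A,v),2),np.round(w,4))
E
python3 - <<'E'
from h import *
cal=ctrl.get_calibration("wrist"); im=ctrl.read_camera("wrist"); save(im,"w2.png")
P={}
for t,z in dict(big_ring=4,small_ring=4,handle_mid=36,tool_mat=0).items():
  s=spot(t,"wrist"); print(t,[(a,c,np.round(atz("wrist",a,z,cal)[:2],1).tolist()) for a,c in s])
s=ctrl.sense(); print(s["position"],s["eef_rot"],s["joint_pos"])
E
```

```text
t: 4.42
position: [446.8, 248.5, 372.6]
eef_rot: [-1.775, -2.589, 0.002]
contact_force: [0.5, 0.6, 0.4]
opening: 84.8
gripper_force: 0.0
big_ring [([262.8, 245.7], 0.62, [400.4, 123.6])]
small_ring [([262.7, 123.4], 0.73, [342.4, 291.0])]
handle_mid [([261.7, 188.9], 0.76, [374.6, 211.5])]
tool_mat [([261.6, 196.1], 0.84, [374.8, 192.8])]
[447.58081642 246.52421758 372.92270449] [-1.78052174 -2.58692797  0.0026854 ] [ 0.09527852  0.20856796 -0.81978088  1.60677808  0.15364888  1.39539455
 -0.37571384]
```

View pics/w2.png

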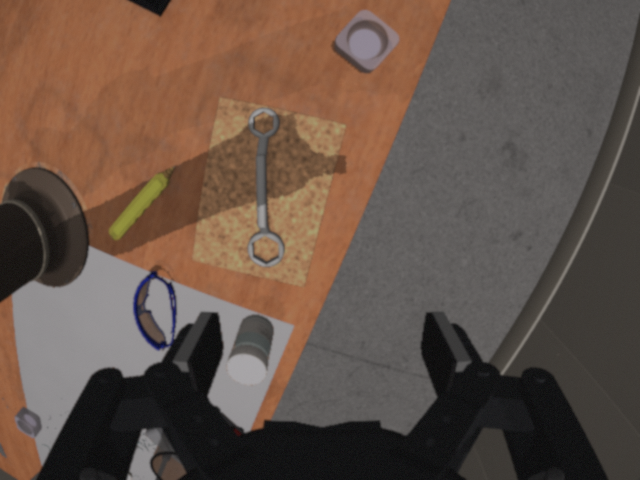

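```bash
python3 - <<'E'
from h import *
go(*spanner_target(-70.5,(372,208,36),35,110),8)
E
```

```text
now [447.6 246.5 372.9] J [ 0.1   0.21 -0.82  1.61  0.15  1.4  -0.38] world d [ -93.    10.7 -262.4] tool shift [ 43.2 -82.5 262.5] rot [ 0.0056 -0.6108  0.0247] 35.0
 const row x 8 [ 13.98 -10.32  30.73] [ 0.0007 -0.0763  0.0031]
```

```bash
python3 -m creep '[[[14,-10.3,30.7,0.0007,-0.0763,0.0031,85],[14,-10.3,30.7,0.0007,-0.0763,0.0031,85],[14,-10.3,30.7,0.0007,-0.0763,0.0031,85],[14,-10.3,30.7,0.0007,-0.0763,0.0031,85],[14,-10.3,30.7,0.0007,-0.0763,0.0031,85],[14,-10.3,30.7,0.0007,-0.0763,0.0031,85],[14,-10.3,30.7,0.0007,-0.0763,0.0031,85],[14,-10.3,30.7,0.0007,-0.0763,0.0031,85],[0,0,0,0,0,0,85],[0,0,0,0,0,0,85]]]'
python3 - <<'E'
from h import *
cal=ctrl.get_calibration("wrist"); im=ctrl.read_camera("wrist"); save(im,"w3.png")
for t,z in dict(big_ring=4,small_ring=4,handle_mid=36).items():
  s=spot(t,"wrist"); print(t,[(a,c,np.round(atz("wrist",a,z,cal)[:2],1).tolist()) for a,c in s])
go(*spanner_target(-70.5,(372,208,36),35,0),4)
E
```

```text
t: 5.5
position: [354.1, 257.1, 109.4]
eef_rot: [1.499, 2.128, -0.48]
contact_force: [0.7, -0.3, 1.0]
opening: 85.2
gripper_force: 0.0
big_ring [([325.2, 276.0], 0.72, [404.7, 122.1])]
small_ring [([331.5, 106.1], 0.95, [346.0, 293.4]), ([237.2, 431.6], 0.53, [516.9, -1327.2])]
handle_mid [([326.7, 249.0], 0.59, [374.7, 207.3])]
now [356.9 258.6 114.4] J [-0.55  0.59 -0.7   1.95  0.74  1.37 -1.32] world d [ 18.8 -60.8 -93.9] tool shift [  1.4  -3.1 113.4] rot [ 0.0043 -0.0032 -0.0063] 0.5
 const row x 4 [ 0.38 -0.73 28.36] [ 0.0011 -0.0008 -0.0016]
```

View pics/w3.png

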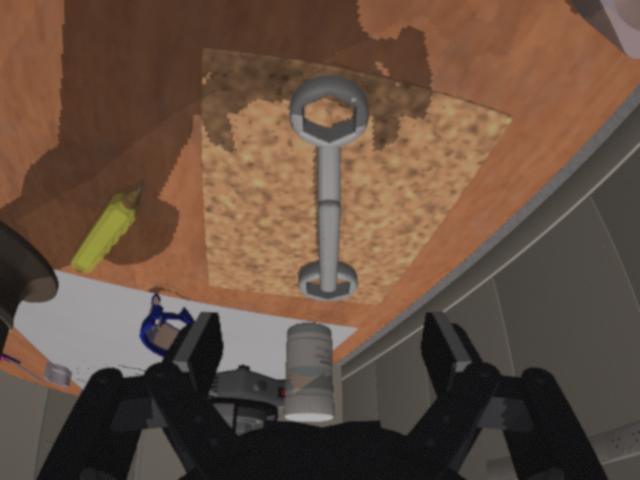

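```bash
python3 - <<'E'
from h import *
go(*spanner_target(-71,(374,207.5,36),35,0),4)
E
python3 -m creep '[[[1,-1,28,0,0,-0.002,85],[1,-1,28,0,0,-0.002,85],[1,-1,28,0,0,-0.002,85],[0,0,0,0,0,0,60]]]'
python3 - <<'E'
from h import *
go(*spanner_target(-71,(374,207.5,36),35,0),2)
E
```

```text
now [356.9 258.6 114.4] J [-0.55  0.59 -0.7   1.95  0.74  1.37 -1.32] world d [ 20.7 -61.4 -93.9] tool shift [  0.4  -1.5 114.1] rot [ 0.0093 -0.0033  0.0008] 0.6
 const row x 4 [ 0.15 -0.27 28.52] [ 0.0023 -0.0008  0.0002]
t: 6.03
position: [369.0, 210.0, 41.0]
eef_rot: [1.501, 2.124, -0.476]
contact_force: [-0.0, -1.4, 0.0]
opening: 75.3
gripper_force: 0.0
now [369. 210.  41.] J [-0.52  0.68 -0.64  2.05  0.85  1.23 -1.4 ] world d [  8.5 -12.8 -20.6] tool shift [-0.4  3.8 25.4] rot [0.0044 0.002  0.0077] 0.5
 const row x 2 [-0.19  1.91 12.69] [0.0022 0.001  0.0039]
```

```bash
python3 -m creep '[[[0,2,12.5,0,0,0.004,60],[0,2,12.5,0,0,0.004,50],[0,0,0,0,0,0,30],[0,0,0,0,0,0,0],[0,0,0,0,0,0,0],[0,0,0,0,0,0,0],[0,0,0,0,0,0,0],[0,0,0,0,0,0,0],[0,0,0,0,0,0,0]]]'
python3 - <<'E'
from h import *
cal=ctrl.get_calibration("wrist"); im=ctrl.read_camera("wrist"); save(im,"w4.png")
go(*spanner_target(-71,(374,207.5,36),35,0))
for t,z in dict(big_ring=4,small_ring=4,handle_mid=36).items():
  s=spot(t,"wrist"); print(t,[(a,c,np.round(atz("wrist",a,z,cal)[:2],1).tolist()) for a,c in s])
E
```

```text
t: 6.78
position: [376.3, 203.2, 21.4]
eef_rot: [1.503, 2.123, -0.468]
contact_force: [-0.2, 2.5, 6.5]
opening: 12.3
gripper_force: 59.5
now [376.3 203.2  21.4] J [-0.52  0.71 -0.62  2.07  0.89  1.2  -1.42] world d [ 1.3 -6.  -0.9] tool shift [-4.5 -0.8  4.3] rot [ 0.0089 -0.0009  0.0044] 0.6
big_ring []
small_ring []
handle_mid [([320.7, 343.8], 0.6, [374.1, 207.5])]
```

View pics/w4.png

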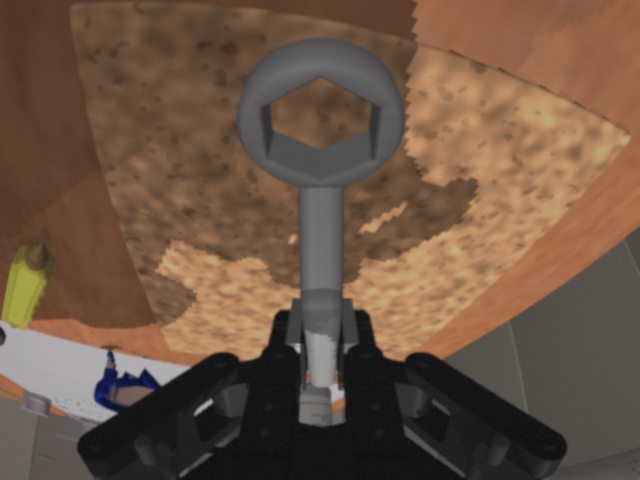

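```bash
python3 - <<'E'
from h import *
cal=ctrl.get_calibration("wrist")
im=cv2.imread("pics/w4.png")
l,r=atz("wrist",(237,112),13,cal),atz("wrist",(405,112),13,cal); print("width",np.linalg.norm(l-r))
hx=[(262,104),(321,76),(379,102),(379,157),(321,151),(263,148)]
top=[(262,106),(321,76),(380,102)]
c=atz("wrist",(321,113),18,cal); print("top centre approx",c)
s=ctrl.sense(); T=R.from_rotvec(s["eef_rot"]).as_matrix(); print(T[:,2],T[:,1],np.degrees(np.arctan2(T[1,1],T[0,1])), s["position"])
for o in(0,3,6,9):
  h=np.radians(-71); m=np.array([374,207.5]); 
  cc=m-(90+o-6)*np.array([np.cos(h),np.sin(h)])
  print(o,[np.round(proj("wrist",[*(cc+rr*np.array([np.cos(h),np.sin(h)])),z],cal)).tolist() for rr,z in((0,18),(-20,17),(20,17),(15.6,18),(-15.6,18))])
E
```

```text
width 41.425279751296955
top centre approx [341.81873433 299.37793509  18.        ]
[ 0.19495695 -0.53866847 -0.81965119] [0.94261153 0.33385701 0.00479525] 19.503281405462282 [376.27529587 203.23340425  21.38567772]
0 [[323.0, 156.0], [324.0, 86.0], [322.0, 205.0], [322.0, 198.0], [323.0, 105.0]]
3 [[323.0, 147.0], [324.0, 74.0], [322.0, 199.0], [322.0, 191.0], [324.0, 94.0]]
6 [[323.0, 138.0], [324.0, 62.0], [322.0, 191.0], [322.0, 183.0], [324.0, 82.0]]
9 [[323.0, 128.0], [324.0, 50.0], [322.0, 184.0], [322.0, 175.0], [324.0, 70.0]]
```

```bash
python3 - <<'E'
from h import *
Rt,pt=spanner_target(-43,(332,180,300),0,19); go(Rt,pt,9)
s=ctrl.sense()
# arc: rotate about base z by -5deg per row from that pose
A=R.from_euler('z',-5,degrees=True).as_matrix(); p1=A@pt; print("arc row",np.round(Rt.T@(p1-pt),2),"x16 ->",R.from_euler('z',-80,degrees=True).as_matrix()@pt)
E
```

```text
now [376.3 203.2  21.4] J [-0.52  0.71 -0.62  2.07  0.89  1.2  -1.42] world d [-44.3 -23.2 278.6] tool shift [-165.6  -48.2 -224.5] rot [-0.1418  0.5992 -0.4663] 44.3
 const row x 9 [-10.06  -7.03 -29.64] [-0.0158  0.0666 -0.0518]
arc row [-30.75 -11.83  -0.  ] x16 -> [ 234.91659053 -295.69950202  300.        ]
```

```bash
python3 -m creep '[[[-10,-7,-29.6,-0.0158,0.0666,-0.0518,0],[-10,-7,-29.6,-0.0158,0.0666,-0.0518,0],[-10,-7,-29.6,-0.0158,0.0666,-0.0518,0],[-10,-7,-29.6,-0.0158,0.0666,-0.0518,0],[-10,-7,-29.6,-0.0158,0.0666,-0.0518,0],[-10,-7,-29.6,-0.0158,0.0666,-0.0518,0],[-10,-7,-29.6,-0.0158,0.0666,-0.0518,0],[-10,-7,-29.6,-0.0158,0.0666,-0.0518,0],[-10,-7,-29.6,-0.0158,0.0666,-0.0518,0],[0,0,0,0,0,0,0]]]'
python3 -m creep '[[[-30.7,-11.8,-13,0,0,0.0873,0],[-30.7,-11.8,-13,0,0,0.0873,0],[-30.7,-11.8,-13,0,0,0.0873,0],[-30.7,-11.8,-13,0,0,0.0873,0],[-30.7,-11.8,-13,0,0,0.0873,0],[-30.7,-11.8,-13,0,0,0.0873,0],[-30.7,-11.8,-13,0,0,0.0873,0],[-30.7,-11.8,-13,0,0,0.0873,0],[-30.7,-11.8,-10,0,0,0.0873,0],[-30.7,-11.8,0,0,0,0.0873,0],[-30.7,-11.8,0,0,0,0.0873,0],[-30.7,-11.8,0,0,0,0.0873,0],[-30.7,-11.8,0,0,0,0.0873,0],[-30.7,-11.8,0,0,0,0.0873,0],[-30.7,-11.8,0,0,0,0.0873,0],[-30.7,-11.8,0,0,0,0.0873,0],[0,0,0,0,0,0,0]]]'
python3 - <<'E'
from h import *
go(*spanner_target(-123,(234,-297,190),0,19),6)
E
```

```text
t: 7.82
position: [333.8, 186.2, 268.5]
eef_rot: [1.22, 2.831, -0.077]
contact_force: [0.2, -0.3, -2.8]
opening: 12.0
gripper_force: 59.3
t: 9.23
position: [196.3, -273.8, 406.7]
eef_rot: [2.751, 1.356, -0.014]
contact_force: [-0.0, 0.7, -3.4]
opening: 12.1
gripper_force: 59.4
now [ 196.3 -273.8  406.7] J [ 0.95 -0.26 -0.13  1.93 -0.    1.41  0.17] world d [  37.7  -23.2 -216.7] tool shift [ 13.5  30.5 218.7] rot [ 0.0607  0.0435 -0.0787] 6.2
 const row x 6 [ 1.42  6.07 36.35] [ 0.0101  0.0073 -0.0131]
```

```bash
python3 -m creep '[[[1.4,6,36,0.01,0.007,-0.013,0],[1.4,6,36,0.01,0.007,-0.013,0],[1.4,6,36,0.01,0.007,-0.013,0],[1.4,6,36,0.01,0.007,-0.013,0],[1.4,6,36,0.01,0.007,-0.013,0],[1.4,6,36,0.01,0.007,-0.013,0],[0,0,0,0,0,0,0],[0,0,0,0,0,0,0],[0,0,0,0,0,0,0]]]'
python3 - <<'E'
from h import *
import pickle
cal=ctrl.get_calibration("wrist"); im=ctrl.read_camera("wrist"); save(im,"w5.png"); pickle.dump(cal,open("cal5.pkl","wb"))
for t,z in dict(grinder=0,nut_top=108.7).items():
  print(t,[(a,c,np.round(atz("wrist",a,z,cal)[:2]).tolist()) for a,c in spot(t,"wrist")])
go(*spanner_target(-123,(234,-297,190),0,19))
E
```

```text
t: 9.98
position: [239.9, -293.5, 194.4]
eef_rot: [2.747, 1.516, 0.003]
contact_force: [0.7, -0.1, -3.0]
opening: 12.1
gripper_force: 59.6
grinder [([462.8, 127.7], 0.93, [394.0, -297.0])]
nut_top [([518.3, 135.1], 0.82, [393.0, -296.0])]
now [ 240.1 -294.3  195.5] J [ 0.91  0.03 -0.16  2.18  0.01  0.92  0.19] world d [-6.1 -2.7 -5.5] tool shift [-5.5 -3.8  5.5] rot [0.0077 0.0011 0.0132] 0.9
```

View pics/w5.png

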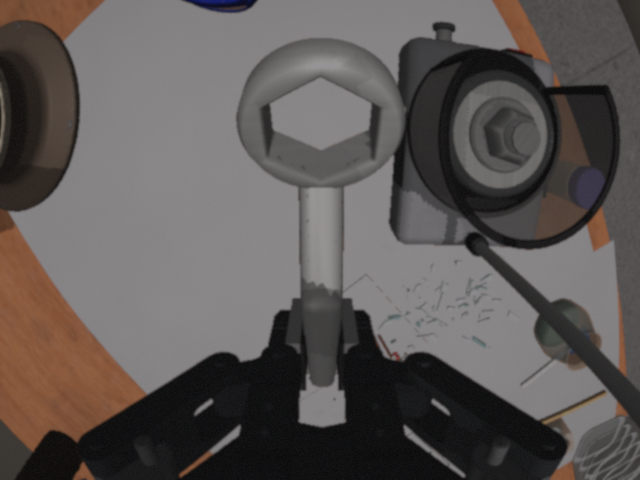

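```bash
cat > ortho.py <<'E'
from h import *
import pickle
def ortho(im,cal,c,z,half,n):
    g=np.linspace(-half,half,n); m=np.zeros((n,n,2),np.float32)
    for i,yy in enumerate(-g):
        for j,xx in enumerate(g): m[i,j]=proj("wrist",[c[0]+xx,c[1]+yy,z],cal)
    return cv2.remap(im,m,None,cv2.INTER_CUBIC)
E
python3 - <<'E'
from ortho import *
cal=pickle.load(open("cal5.pkl","rb")); im=cv2.imread("pics/w5.png")
a=ortho(im,cal,(393,-296),109,36,400); b=ortho(im,cal,(393,-296),55,140,400)
for k in range(0,400,50):
    a[k,::8]=255; a[::8,k]=255
for k in range(0,400,100): b[k,::8]=255; b[::8,k]=255
cv2.imwrite("pics/o5.png",np.hstack([a,b]))
E
```

```text
(no output)
```

View pics/o5.png

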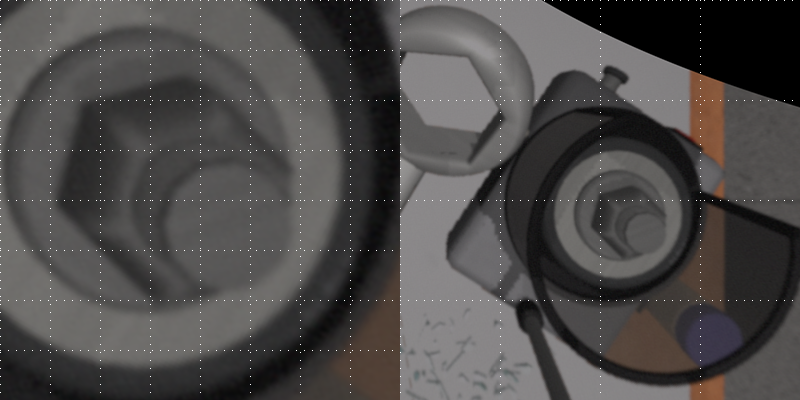

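```bash
cat > fit.py <<'E'
from ortho import *
from scipy.optimize import differential_evolution
def fit(name,cal,c0):
    im=cv2.imread(name); g=cv2.GaussianBlur(cv2.cvtColor(im,cv2.COLOR_BGR2GRAY).astype(np.float32),(0,0),0.8)
    G=np.hypot(cv2.Sobel(g,5,1,0),cv2.Sobel(g,5,0,1))
    G=np.minimum(G,np.percentile(G,97))
    T=np.array(cal["extrinsics"]); K=np.array(cal["K"])
    def pj(P):
        q=(P-T[:3,3])@T[:3,:3]; r=np.hypot(q[:,0],q[:,1]); th=np.arctan2(r,q[:,2]); return np.c_[K[0,0]*th*q[:,0]/r+K[0,2],K[1,1]*th*q[:,1]/r+K[1,2]]
    t=np.radians(np.arange(0,360,5))
    circ=lambda r,z:np.c_[r*np.cos(t),r*np.sin(t),0*t+z]
    def hexa(z,th,R0=20.8,zt=None):
        a=np.radians(th+60*np.arange(7)); P=np.c_[R0*np.cos(a),R0*np.sin(a),0*a+z]
        return np.vstack([np.linspace(P[i],P[i+1],12) for i in range(6)]),P[:6]
    def parts(p):
        x,y,th,zu=p
        h,P=hexa(zu,th); v=np.vstack([np.linspace(q,q+[0,0,12],8) for q in P])
        cam=T[:3,3]-[x,y,0]
        # visible faces: those whose outward normal looks at the camera
        vis=[i for i in range(6) if np.dot((P[i]+P[(i+1)%6])[:2],cam[:2]-(P[i]+P[(i+1)%6])[:2]/2)>0]
        hb=np.vstack([h[12*i:12*i+12] for i in vis])
        vv=np.vstack([v[8*i:8*i+8] for i in set(vis)|{(i+1)%6 for i in vis}])
        return [circ(26,90),circ(11.5,120),hb,vv]
    def score(p):
        o=np.array([p[0],p[1],0]); s=0
        for Q,w in zip(parts(p),(1,1,1.5,1)):
            uv=pj(Q+o).astype(np.float32); s+=w*cv2.remap(G,uv[None,:,0],uv[None,:,1],1).mean()
        return -s
    r=differential_evolution(score,[(c0[0]-9,c0[0]+9),(c0[1]-9,c0[1]+9),(0,60),(90,91.5)],seed=1,maxiter=150,popsize=20,tol=1e-6)
    out=cv2.resize(im,None,fx=6,fy=6,interpolation=cv2.INTER_CUBIC); n=out.copy()
    for Q in parts(r.x):
        for u in pj(Q+[r.x[0],r.x[1],0]): cv2.circle(n,tuple(np.round(u*6+2.5).astype(int)),1,(0,255,0),-1)
    m=(pj(np.array([[r.x[0],r.x[1],105]]))[0]*6).astype(int); x0=max(m[0]-200,0); y0=max(m[1]-200,0)
    cv2.imwrite("pics/fit.png",np.hstack([out[y0:y0+400,x0:x0+400],n[y0:y0+400,x0:x0+400]]))
    return r.x,r.fun
E
python3 - <<'E'
from fit import *
cal=pickle.load(open("cal5.pkl","rb")); print(np.array(cal["extrinsics"])[:3,3])
print(fit("pics/w5.png",cal,(393,-296)))
E
```

```text
[ 284.37316452 -221.69320356  336.57569753]
(array([ 393.48902011, -297.62102371,   15.26737133,   90.76374946]), np.float64(-263.2243347167969))
```

View pics/fit.png

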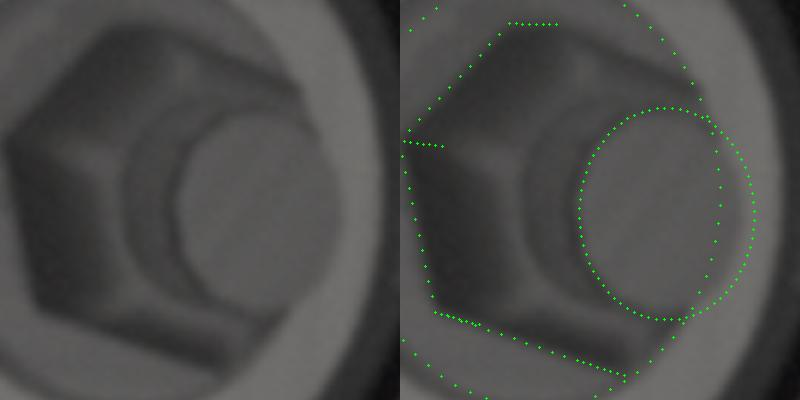

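```bash
python3 -m creep '[[[39,-2,0,0,0,0,0],[39,-2,0,0,0,0,0],[39,-2,0,0,0,0,0],[39,-2,0,0,0,0,0],[39,-2,0,0,0,0,0],[39,-2,0,0,0,0,0],[39,-2,0,0,0,0,0],[0,0,0,0,0,0,0],[0,0,0,0,0,0,0]]]'
cat >> h.py <<'E'
N=np.array([393.5,-297.6]); OFF=94.4; HZ=33.0
def ring_at(az,out,zu,lean=35,n=None,w=0.0):
    """big ring underside centre `out` mm outward of the nut at handle azimuth az(world deg), height zu"""
    d=np.array([np.cos(np.radians(az)),np.sin(np.radians(az))]); g=N+(OFF+out)*d
    go(*spanner_target(az+180,(*g,zu+HZ),lean,0),n)
def where():
    s=ctrl.sense(); T=R.from_rotvec(s["eef_rot"]).as_matrix(); p=np.array(s["position"]); g=p-19*T[:,2]
    h=np.arctan2(T[1,1],T[0,1])-np.pi/2; L=np.degrees(np.arccos(-T[2,2])); b=g[:2]+OFF*np.array([np.cos(h),np.sin(h)])
    print("t",s["t"],"az",round((np.degrees(h)+180+360)%360,1),"lean",round(L,1),"ytilt",round(np.degrees(T[2,1]),1),"ring-nut",np.round(b-N,1),"zu",round(g[2]-HZ,1),"F",np.round(s["contact_force"],1),"M",np.round(s["ft_torque"],2),"open",round(s["opening"],1))
E
python3 - <<'E'
from h import *
where(); ring_at(75.3,100,165,35,8)
E
```

```text
t: 10.88
position: [374.6, -53.7, 195.2]
eef_rot: [2.742, 1.52, 0.007]
contact_force: [0.5, -1.0, -4.1]
opening: 11.6
gripper_force: 59.7
t 10.8833 az 58.0 lean 0.4 ytilt 0.4 ring-nut [-69.  163.9] zu 181.2 F [ 0.5 -1.  -4.1] M [-0.    0.04  0.  ] open 11.6
now [374.6 -53.7 195.2] J [ 0.53  0.05 -0.53  2.17  0.04  0.92 -0.58] world d [ 65.5 -66.4 -12.8] tool shift [-21.7  90.6  13.5] rot [-0.0847 -0.606  -0.2946] 38.9
 const row x 8 [-3.63 10.86  2.9 ] [-0.0106 -0.0758 -0.0368]
```

```bash
python3 -m creep '[[[-3.6,10.9,2.9,-0.0106,-0.0758,-0.0368,0],[-3.6,10.9,2.9,-0.0106,-0.0758,-0.0368,0],[-3.6,10.9,2.9,-0.0106,-0.0758,-0.0368,0],[-3.6,10.9,2.9,-0.0106,-0.0758,-0.0368,0],[-3.6,10.9,2.9,-0.0106,-0.0758,-0.0368,0],[-3.6,10.9,2.9,-0.0106,-0.0758,-0.0368,0],[-3.6,10.9,2.9,-0.0106,-0.0758,-0.0368,0],[-3.6,10.9,2.9,-0.0106,-0.0758,-0.0368,0],[0,0,0,0,0,0,0],[0,0,0,0,0,0,0],[0,0,0,0,0,0,0]]]'
python3 - <<'E'
from h import *
where(); ring_at(75.3,45,130,35,3); ring_at(75.3,0,127,35,4)
E
```

```text
t: 11.8
position: [438.2, -122.5, 181.1]
eef_rot: [2.137, 1.639, -0.674]
contact_force: [0.7, -0.0, -3.4]
opening: 11.7
gripper_force: 59.7
t 11.8 az 74.9 lean 34.9 ytilt -0.1 ring-nut [23.  94.4] zu 163.7 F [ 0.7 -0.  -3.4] M [ 1.04 -0.27  0.03] open 11.7
now [ 438.2 -122.5  181.1] J [ 0.18  0.38 -0.52  2.    0.71  1.3  -0.97] world d [-12.1 -50.8 -33.7] tool shift [-23.5   1.7  57.5] rot [-0.0059 -0.0013 -0.0043] 0.4
 const row x 3 [-7.81  0.5  19.17] [-0.002  -0.0004 -0.0014]
now [ 438.2 -122.5  181.1] J [ 0.18  0.38 -0.52  2.    0.71  1.3  -0.97] world d [-23.5 -94.3 -36.7] tool shift [-58.6   2.   85.7] rot [-0.0059 -0.0013 -0.0043] 0.4
 const row x 4 [-14.65   0.42  21.43] [-0.0015 -0.0003 -0.0011]
```

```bash
python3 -m creep '[[[-7.8,0.5,19.2,-0.002,0,-0.0014,0],[-7.8,0.5,19.2,-0.002,0,-0.0014,0],[-7.8,0.5,19.2,-0.002,0,-0.0014,0],[-11.7,0.1,9.4,0,0,0,0],[-11.7,0.1,9.4,0,0,0,0],[-11.7,0.1,9.4,0,0,0,0],[0,0,0,0,0,0,0],[0,0,0,0,0,0,0],[0,0,0,0,0,0,0]]]'
python3 - <<'E'
from h import *
where(); ring_at(75.3,0,127,35,1)
im=ctrl.read_camera("scene"); cv2.imwrite("pics/s6.png",cv2.resize(im[300:400,270:400,::-1],None,fx=6,fy=6,interpolation=2))
print(spot("big_ring","scene"),proj("scene",[*N,127]),proj("scene",[*N,120]))
E
```

```text
t: 12.55
position: [416.1, -216.2, 144.5]
eef_rot: [2.128, 1.645, -0.669]
contact_force: [0.1, 0.7, -3.5]
opening: 12.2
gripper_force: 59.6
t 12.55 az 75.4 lean 35.0 ytilt 0.0 ring-nut [1.6 0.6] zu 127.1 F [ 0.1  0.7 -3.5] M [ 0.98 -0.25 -0.01] open 12.2
now [ 416.1 -216.2  144.5] J [ 0.32  0.39 -0.45  2.1   0.82  1.13 -0.91] world d [-1.5 -0.6 -0. ] tool shift [-0.8 -1.3  0.6] rot [ 0.002  -0.0006  0.0015] 0.1
 const row x 1 [-0.78 -1.25  0.6 ] [ 0.002  -0.0006  0.0015]
[([335.0, 349.9], 0.86)] [335.94777009 349.91085129] [335.8200391  351.62174194]
```

View pics/s6.png

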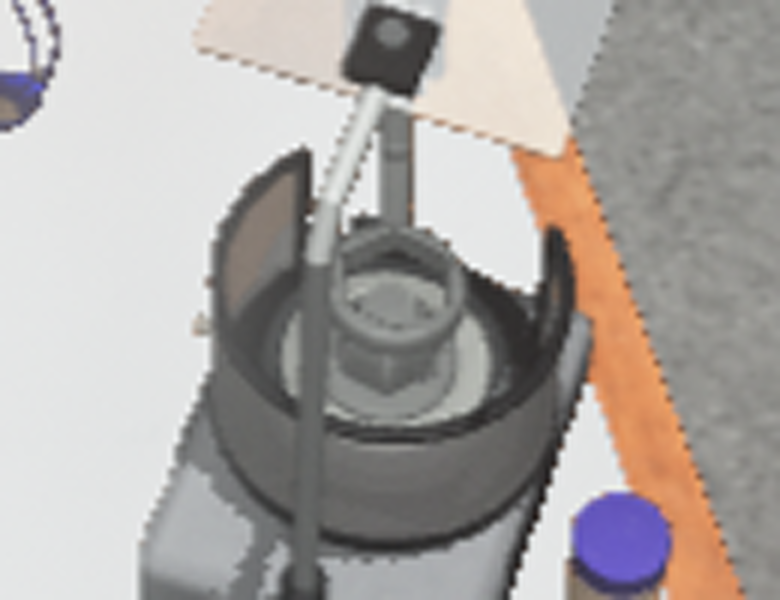

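```bash
python3 -m creep '[[[2.1,-1.3,4.7,0,0,0,0],[2.9,0,4.1,0,0,0,0],[2.9,0,4.1,0,0,0,0],[2.3,0,3.3,0,0,0,0],[1.7,0,2.5,0,0,0,0],[0,0,0,0,0,0,0],[0,0,0,0,0,0,0]]]'
python3 -c "
from h import *
where()"
python3 -m creep '[[[1.7,0,2.5,0,0,0,0],[1.7,0,2.5,0,0,0,0],[1.7,0,2.5,0,0,0,0],[0,0,0,0,0,0,0],[0,0,0,0,0,0,0]]]'
python3 -c "
from h import *
where()"
```

```text
t: 13.23
position: [414.2, -216.8, 121.5]
eef_rot: [2.127, 1.646, -0.672]
contact_force: [0.2, 0.3, -3.2]
opening: 12.0
gripper_force: 59.8
t 13.2333 az 75.5 lean 35.0 ytilt -0.1 ring-nut [-0.2 -0. ] zu 104.1 F [ 0.2  0.3 -3.2] M [ 0.96 -0.31  0.  ] open 12.0
t: 13.65
position: [414.8, -216.0, 112.4]
eef_rot: [2.127, 1.648, -0.669]
contact_force: [1.7, 5.7, -3.3]
opening: 12.0
gripper_force: 59.9
t 13.65 az 75.5 lean 34.9 ytilt -0.0 ring-nut [0.5 0.7] zu 95.0 F [ 1.7  5.7 -3.3] M [ 2.06 -0.48 -0.03] open 12.0
```

```bash
python3 -m creep '[[[2.1,0,2.2,0,0,0,0],[1.7,0,2.3,0,0,0,0],[0,0,0,0,0,0,0],[0,0,0,0,0,0,0],[0,0,0,0,0,0,0]]]'
python3 -c "
from h import *
where()"
```

```text
t: 14.07
position: [414.9, -215.9, 106.6]
eef_rot: [2.127, 1.647, -0.669]
contact_force: [1.5, 4.9, -4.2]
opening: 11.9
gripper_force: 59.9
t 14.0667 az 75.5 lean 34.9 ytilt -0.0 ring-nut [0.4 0.8] zu 89.2 F [ 1.5  4.9 -4.2] M [ 2.06 -0.66  0.11] open 11.9
```

```bash
cat >> h.py <<'E'
N=N+np.array([0.3,0.5])
def arc(deg):
    s=ctrl.sense(); T=R.from_rotvec(s["eef_rot"]).as_matrix(); p=np.array(s["position"]); c=np.array([*N,p[2]])
    A=R.from_euler('z',deg,degrees=True).as_matrix(); print("arc row",deg,np.round(T.T@(A@(p-c)+c-p),2),np.round(T.T@[0,0,np.radians(deg)],4))
E
python3 -c "
from h import *
arc(-5.5);arc(5.5)"
```

```text
arc row -5.5 [-0.32  8.04  0.22] [0.055  0.     0.0787]
arc row 5.5 [-0.31 -8.04  0.22] [-0.055  -0.     -0.0787]
```

```bash
python3 -m creep '[[[-0.3,8,0.2,0.055,0,0.0787,0],[-0.3,8,0.2,0.055,0,0.0787,0],[-0.3,8,0.2,0.055,0,0.0787,0],[-0.3,8,0.2,0.055,0,0.0787,0],[-0.3,8,0.2,0.055,0,0.0787,0],[0,0,0,0,0,0,0],[0,0,0,0,0,0,0]]]'
python3 -c "
from h import *
where();arc(-5.5);ring_at(48,0,90)"
```

```text
t: 14.65
position: [450.8, -234.4, 106.4]
eef_rot: [2.546, 1.13, -0.799]
contact_force: [4.4, 6.8, -1.4]
opening: 12.4
gripper_force: 60.2
t 14.65 az 47.9 lean 34.9 ytilt 0.0 ring-nut [1.  0.7] zu 88.9 F [ 4.4  6.8 -1.4] M [ 1.67 -1.38 -0.1 ] open 12.4
arc row -5.5 [-0.34  8.12  0.24] [ 0.0549 -0.      0.0788]
now [ 450.8 -234.4  106.4] J [ 0.32  0.6  -0.35  1.82  0.66  1.29 -1.11] world d [-1.2 -0.6  1.1] tool shift [-1.6 -0.5 -0.2] rot [-0.0012 -0.0024 -0.0018] 0.2
```

```bash
python3 -m creep '[[[0.5,8.1,-0.3,0.055,0,0.0787,0],[-0.3,8.1,0.2,0.055,0,0.0787,0],[-0.3,8.1,0.2,0.055,0,0.0787,0],[-0.3,8.1,0.2,0.055,0,0.0787,0],[-0.3,8.1,0.2,0.055,0,0.0787,0],[0,0,0,0,0,0,0],[0,0,0,0,0,0,0]]]'
python3 -c "
from h import *
where()"
```

```text
t: 15.23
position: [473.5, -268.0, 106.3]
eef_rot: [2.854, 0.511, -0.897]
contact_force: [5.2, 2.5, -3.4]
opening: 12.2
gripper_force: 60.0
t 15.2333 az 20.3 lean 34.9 ytilt 0.0 ring-nut [1.4 0.1] zu 88.9 F [ 5.2  2.5 -3.4] M [ 0.77 -1.89 -0.07] open 12.2
```

```bash
python3 -m creep '[[[-0.1,-8,0.1,-0.05,0,-0.0715,0],[-2.9,0,-4.1,0,0,0,0],[-2.9,0,-4.1,0,0,0,0],[-2.9,0,-4.1,0,0,0,0],[-2.9,0,-4.1,0,0,0,0],[-2.9,0,-4.1,0,0,0,0],[-0.3,-8.8,0.2,-0.06,0,-0.086,0],[-0.3,-8.8,0.2,-0.06,0,-0.086,0],[-0.3,-8.8,0.2,-0.06,0,-0.086,0],[-0.3,-8.8,0.2,-0.06,0,-0.086,0],[-0.3,-8.8,0.2,-0.06,0,-0.086,0],[-0.3,-8.8,0.2,-0.06,0,-0.086,0],[-0.3,-8.8,0.2,-0.06,0,-0.086,0],[-0.3,-8.8,0.2,-0.06,0,-0.086,0],[-0.3,-8.8,0.2,-0.06,0,-0.086,0],[-0.3,-8.8,0.2,-0.06,0,-0.086,0],[0,0,0,0,0,0,0],[0,0,0,0,0,0,0],[0,0,0,0,0,0,0]]]'
python3 -c "
from h import *
where();ring_at(86,0,113,35,1)"
```

```text
t: 16.82
position: [401.3, -212.4, 132.8]
eef_rot: [1.956, 1.803, -0.617]
contact_force: [0.4, -0.1, -3.5]
opening: 11.9
gripper_force: 59.6
t 16.8167 az 85.4 lean 35.0 ytilt 0.0 ring-nut [0.7 1.5] zu 115.3 F [ 0.4 -0.1 -3.5] M [ 1.01 -0.11  0.05] open 11.9
now [ 401.3 -212.4  132.8] J [ 0.32  0.34 -0.48  2.21  0.92  1.03 -0.89] world d [-1.6 -1.4 -2.3] tool shift [ 0.1 -1.5  2.8] rot [-0.0065  0.0002 -0.0092] 0.6
 const row x 1 [ 0.09 -1.53  2.78] [-0.0065  0.0002 -0.0092]
```

```bash
python3 -m creep '[[[2.2,-0.5,4.4,-0.006,0,-0.009,0],[2.9,0,4.1,0,0,0,0],[2.9,0,4.1,0,0,0,0],[2.3,0,3.3,0,0,0,0],[2.3,0,3.3,0,0,0,0],[0,0,0,0,0,0,0],[0,0,0,0,0,0,0]]]'
python3 -c "
from h import *
where();arc(-5.5)"
```

```text
t: 17.4
position: [400.0, -212.4, 108.7]
eef_rot: [1.942, 1.818, -0.615]
contact_force: [0.3, 0.6, -2.4]
opening: 12.2
gripper_force: 59.6
t 17.4 az 86.1 lean 35.0 ytilt -0.2 ring-nut [0.7 1.4] zu 91.3 F [ 0.3  0.6 -2.4] M [ 1.02 -0.14 -0.04] open 12.2
arc row -5.5 [-0.38  8.14  0.23] [0.055  0.0003 0.0787]
```

```bash
python3 -m creep '[[[0.6,8,1.2,0.055,0,0.0787,0],[-0.3,8.1,0.2,0.055,0,0.0787,0],[-0.3,8.1,0.2,0.055,0,0.0787,0],[-0.3,8.1,0.2,0.055,0,0.0787,0],[-0.3,8.1,0.2,0.055,0,0.0787,0],[-0.2,4,0.1,0.027,0,0.039,0],[0,0,0,0,0,0,0]]]'
python3 -c "
from h import *
where();arc(-3)"
python3 -m creep '[[[-0.1,4.4,0.1,0.03,0,0.043,0],[-0.1,4.4,0.1,0.03,0,0.043,0],[0,0,0,0,0,0,0]]]'
python3 -c "
from h import *
where();arc(-3)"
```

```text
t: 17.98
position: [442.2, -227.0, 107.5]
eef_rot: [2.437, 1.287, -0.77]
contact_force: [-1.9, 2.1, -1.1]
opening: 12.1
gripper_force: 59.9
t 17.9833 az 55.6 lean 35.0 ytilt -0.1 ring-nut [1.3 1.1] zu 90.1 F [-1.9  2.1 -1.1] M [ 0.81  0.03 -0.37] open 12.1
arc row -3 [-0.12  4.46  0.07] [0.0301 0.0001 0.0429]
t: 18.23
position: [448.9, -232.3, 107.7]
eef_rot: [2.518, 1.17, -0.795]
contact_force: [-1.7, 1.6, -2.5]
opening: 12.0
gripper_force: 59.7
t 18.2333 az 49.8 lean 35.0 ytilt -0.0 ring-nut [1.3 1. ] zu 90.2 F [-1.7  1.6 -2.5] M [ 0.88 -0.34 -0.22] open 12.0
arc row -3 [-0.11  4.45  0.07] [0.03   0.     0.0429]
```

```bash
python3 -m creep '[[[-0.1,4.4,0.1,0.03,0,0.043,0],[0,0,0,0,0,0,0]]]'
python3 -c "
from h import *
where()"
python3 -m creep '[[[-0.1,4.4,0.1,0.03,0,0.043,0],[0,0,0,0,0,0,0]]]'
python3 -c "
from h import *
where()"
python3 -m creep '[[[-0.1,4.4,0.1,0.03,0,0.043,0],[0,0,0,0,0,0,0]]]'
python3 -c "
from h import *
where()"
```

```text
t: 18.4
position: [452.1, -235.0, 107.8]
eef_rot: [2.557, 1.11, -0.807]
contact_force: [-0.9, 0.9, -2.4]
opening: 12.2
gripper_force: 59.8
t 18.4 az 46.9 lean 35.0 ytilt -0.0 ring-nut [1.2 1.1] zu 90.3 F [-0.9  0.9 -2.4] M [ 0.9  -0.41 -0.  ] open 12.2
t: 18.57
position: [454.9, -237.8, 107.7]
eef_rot: [2.596, 1.048, -0.82]
contact_force: [-2.5, 2.6, -0.9]
opening: 11.9
gripper_force: 59.9
t 18.5667 az 43.9 lean 35.0 ytilt -0.1 ring-nut [1.  1.3] zu 90.2 F [-2.5  2.6 -0.9] M [ 0.95 -0.12  0.14] open 11.9
t: 18.73
position: [457.7, -240.7, 107.6]
eef_rot: [2.634, 0.985, -0.832]
contact_force: [-3.7, 4.2, -0.7]
opening: 11.7
gripper_force: 60.5
t 18.7333 az 41.0 lean 35.0 ytilt -0.1 ring-nut [0.9 1.6] zu 90.1 F [-3.7  4.2 -0.7] M [1.17 0.07 0.27] open 11.7
```

```bash
python3 -m creep '[[[-0.1,4.4,0.1,0.03,0,0.043,0],[0,0,0,0,0,0,0]]]'
python3 -c "
from h import *
where()"
python3 -m creep '[[[-0.1,4.4,0.1,0.03,0,0.043,0],[0,0,0,0,0,0,0]]]'
python3 -c "
from h import *
where()
im=ctrl.read_camera('scene'); cv2.imwrite('pics/s7.png',cv2.resize(im[300:400,270:400,::-1],None,fx=6,fy=6,interpolation=2))
print(spot('big_ring','scene'),proj('scene',[*N,90]),spot('small_ring','scene'))
import numpy as np
for h in (38,45,51,57): print(h,proj('scene',[*(N+180*np.array([np.cos(np.radians(h)),np.sin(np.radians(h))])),90]))
"
```

```text
t: 18.9
position: [460.2, -243.7, 107.4]
eef_rot: [2.67, 0.92, -0.844]
contact_force: [-3.4, 5.6, -1.0]
opening: 11.9
gripper_force: 62.1
t 18.9 az 38.0 lean 35.1 ytilt -0.2 ring-nut [0.7 1.9] zu 90.0 F [-3.4  5.6 -1. ] M [1.47 0.26 0.3 ] open 11.9
t: 19.07
position: [462.8, -246.9, 107.3]
eef_rot: [2.705, 0.855, -0.856]
contact_force: [-4.0, 6.0, -0.8]
opening: 12.0
gripper_force: 64.2
t 19.0667 az 35.0 lean 35.0 ytilt -0.2 ring-nut [0.6 2.3] zu 89.9 F [-4.   6.  -0.8] M [1.58 0.27 0.38] open 12.0
[([331.4, 355.6], 0.63)] [335.35305077 358.5969106 ] [([374.2, 313.8], 0.84), ([371.9, 404.8], 0.34)]
38 [379.20364423 309.54846789]
45 [371.54275465 305.41497088]
51 [364.64010061 302.48760141]
57 [357.4926831  300.14748096]
```

View pics/s7.png

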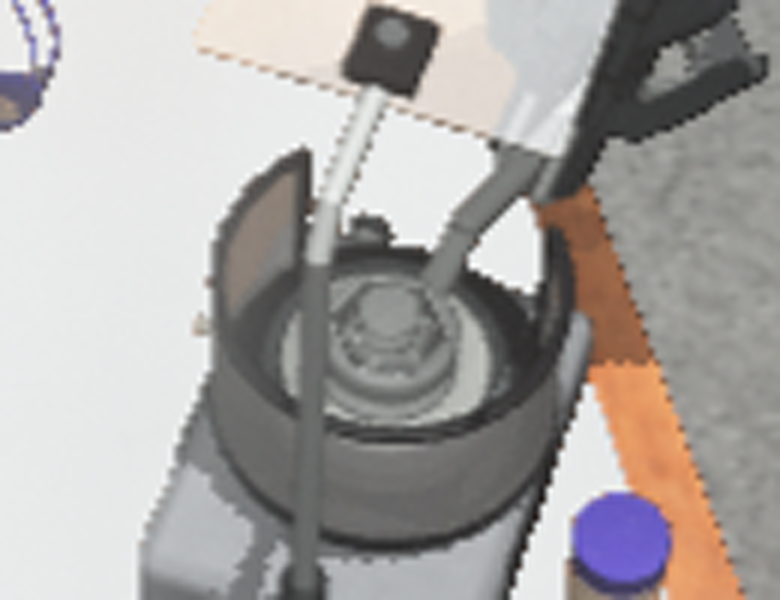

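```bash
python3 -m creep '[[[-0.1,4.4,0.1,0.03,0,0.043,0],[-0.1,4.4,0.1,0.03,0,0.043,0],[0,0,0,0,0,0,0]]]'
python3 -c "
from h import *
where()"
python3 -m creep '[[[-0.1,4.4,0.1,0.03,0,0.043,0],[-0.1,4.4,0.1,0.03,0,0.043,0],[0,0,0,0,0,0,0]]]'
python3 -c "
from h import *
where()
print(spot('small_ring','scene'))
im=ctrl.read_camera('scene');im=ctrl.read_camera('wrist');save(im,'w8.png')
print(spot('big_ring','scene'),spot('small_ring','scene'),spot('small_ring','wrist'))
for h in (20,25,30,35,40): print(h,proj('scene',[*(N+180*np.array([np.cos(np.radians(h)),np.sin(np.radians(h))])),90]))"
```

```text
t: 19.47
position: [469.7, -254.7, 107.7]
eef_rot: [2.771, 0.717, -0.869]
contact_force: [4.1, 3.4, 4.8]
opening: 11.9
gripper_force: 60.3
t 19.4667 az 29.0 lean 34.8 ytilt 0.0 ring-nut [2.9 1.8] zu 90.3 F [4.1 3.4 4.8] M [ 0.52 -0.39 -0.37] open 11.9
t: 19.72
position: [474.5, -263.6, 108.3]
eef_rot: [2.831, 0.571, -0.884]
contact_force: [6.3, 6.3, 3.3]
opening: 12.3
gripper_force: 60.6
t 19.7167 az 22.8 lean 34.7 ytilt 0.2 ring-nut [3.6 1.1] zu 90.9 F [6.3 6.3 3.3] M [ 1.   -0.83 -0.75] open 12.3
[([374.2, 313.8], 0.84), ([371.9, 404.8], 0.34)]
[([337.6, 350.3], 0.8)] [([389.2, 326.4], 0.69), ([364.1, 339.4], 0.56)] []
20 [396.29893313 323.46352933]
25 [391.98777272 319.153421  ]
30 [387.32131143 315.17534749]
35 [382.33461957 311.54866486]
40 [377.0631847 308.2903171]
```

```bash
cat >> h.py <<'E'
def tmpl(name,win=((35,190,232,410),(190,300,290,355))):
    """shift of small ring / handle in wrist image vs w5 (edge template match)"""
    e=lambda f:cv2.GaussianBlur(cv2.Canny(cv2.cvtColor(cv2.imread(f),cv2.COLOR_BGR2GRAY),40,100).astype(np.float32),(0,0),2)
    A,B=e("pics/w5.png"),e("pics/"+name)
    for r0,r1,c0,c1 in win:
        m=30; b=B[max(r0-m,0):r1+m,c0-m:c1+m]; r=cv2.matchTemplate(b,A[r0:r1,c0:c1],cv2.TM_CCOEFF_NORMED); _,v,_,l=cv2.minMaxLoc(r)
        print("shift",l[0]-m,l[1]-min(m,r0),"score",round(v,2))
E
python3 -c "
from h import *
tmpl('w4.png');tmpl('w8.png')
print([(a['confidence'],a['bbox'],a['pixels'].sum()) for a in ctrl.regions_of('spanner','wrist')[:2]])
print([(a['confidence'],a['bbox'],a['pixels'].sum()) for a in ctrl.regions_of('spanner','scene')[:2]])"
```

```text
shift 0 -1 score 0.6
shift 19 -5 score 0.3
shift 3 -16 score 0.27
shift 0 30 score 0.42
[(0.56, [244.6, 33.0, 397.9, 397.6], np.int64(20809))]
[(0.69, [324.7, 326.5, 368.5, 365.3], np.int64(368))]
```

```bash
cat >> h.py <<'E'
def mask_info():
    r=ctrl.regions_of('spanner','wrist')
    if not r: print("no mask"); return
    m=r[0]['pixels']
    for row in (45,60,80,100,110,120,140,160,180,200,230,260,285,310):
        c=np.flatnonzero(m[row]); print(row,(c.min(),c.max(),(c.min()+c.max())/2) if len(c) else None,end=' ')
    c=np.flatnonzero(m.any(1)); print("rows",c.min(),c.max())
E
python3 -c "
from h import *
mask_info()"
python3 - <<'E'
import sys; sys.path.insert(0,'.')
from h import *
# dark/light edges in w5 vs w8 along selected rows: print column of strongest gradients near expected handle edges
for f in("w4.png","w5.png","w8.png"):
    g=cv2.GaussianBlur(cv2.imread("pics/"+f,0).astype(float),(0,0),1)
    for row in(210,240,270):
        d=np.gradient(g[row,285:360]); i=np.argsort(-abs(d)); l=[]
        for k in i:
            if all(abs(k-x)>4 for x in l): l.append(k)
            if len(l)==4: break
        print(f,row,[(285+x,round(d[x],1)) for x in l])
E
```

```text
45 (np.int64(276), np.int64(367), np.float64(321.5)) 60 (np.int64(261), np.int64(382), np.float64(321.5)) 80 (np.int64(251), np.int64(392), np.float64(321.5)) 100 (np.int64(246), np.int64(397), np.float64(321.5)) 110 (np.int64(245), np.int64(398), np.float64(321.5)) 120 (np.int64(247), np.int64(396), np.float64(321.5)) 140 (np.int64(254), np.int64(388), np.float64(321.0)) 160 (np.int64(276), np.int64(367), np.float64(321.5)) 180 (np.int64(300), np.int64(342), np.float64(321.0)) 200 (np.int64(300), np.int64(342), np.float64(321.0)) 230 (np.int64(300), np.int64(342), np.float64(321.0)) 260 (np.int64(300), np.int64(342), np.float64(321.0)) 285 (np.int64(299), np.int64(342), np.float64(320.5)) 310 (np.int64(303), np.int64(342), np.float64(322.5)) rows 31 397
w4.png 210 [(np.int64(344), np.float64(4.6)), (np.int64(297), np.float64(-4.3)), (np.int64(339), np.float64(-3.6)), (np.int64(302), np.float64(3.5))]
w4.png 240 [(np.int64(289), np.float64(16.1)), (np.int64(294), np.float64(-14.5)), (np.int64(299), np.float64(-4.6)), (np.int64(340), np.float64(-4.5))]
w4.png 270 [(np.int64(359), np.f
[... 326 characters left out ...]
4(298), np.float64(-14.1)), (np.int64(303), np.float64(7.0)), (np.int64(339), np.float64(-6.4))]
w5.png 270 [(np.int64(343), np.float64(12.8)), (np.int64(299), np.float64(-11.9)), (np.int64(338), np.float64(-6.0)), (np.int64(304), np.float64(5.7))]
w8.png 210 [(np.int64(300), np.float64(13.1)), (np.int64(351), np.float64(6.8)), (np.int64(340), np.float64(-4.0)), (np.int64(285), np.float64(2.8))]
w8.png 240 [(np.int64(343), np.float64(13.9)), (np.int64(303), np.float64(4.0)), (np.int64(338), np.float64(-2.9)), (np.int64(308), np.float64(2.3))]
w8.png 270 [(np.int64(300), np.float64(13.1)), (np.int64(342), np.float64(-11.9)), (np.int64(337), np.float64(-2.7)), (np.int64(305), np.float64(2.3))]
```

```bash
python3 -m creep '[[[0,-4.4,0,-0.03,0,-0.043,0],[-2.9,0,-4.1,0,0,0,0],[-2.9,0,-4.1,0,0,0,0],[-2.9,0,-4.1,0,0,0,0],[-2.9,0,-4.1,0,0,0,0],[-2.9,0,-4.1,0,0,0,0],[-2.9,0,-4.1,0,0,0,0],[0,0,0,0,0,0,0],[0,0,0,0,0,0,0]]]'
python3 -c "
from h import *
where(); im=ctrl.read_camera('wrist');save(im,'w9.png'); mask_info()
im=ctrl.read_camera('scene');save(im,'s9.png'); print(spot('big_ring','scene'),spot('small_ring','scene'))
for zu in(105,120): print(proj('scene',[*N,zu]),proj('scene',[*(N+180*np.array([np.cos(.45),np.sin(.45)])),zu]))
"
```

```text
t: 20.92
position: [470.1, -259.9, 137.9]
eef_rot: [2.801, 0.643, -0.883]
contact_force: [-0.2, 0.7, -3.4]
opening: 11.9
gripper_force: 59.3
t 20.9167 az 25.9 lean 35.0 ytilt 0.0 ring-nut [1.1 0.8] zu 120.4 F [-0.2  0.7 -3.4] M [ 0.43 -0.93 -0.06] open 11.9
45 (np.int64(276), np.int64(367), np.float64(321.5)) 60 (np.int64(259), np.int64(381), np.float64(320.0)) 80 (np.int64(250), np.int64(391), np.float64(320.5)) 100 (np.int64(244), np.int64(398), np.float64(321.0)) 110 (np.int64(243), np.int64(398), np.float64(320.5)) 120 (np.int64(245), np.int64(396), np.float64(320.5)) 140 (np.int64(254), np.int64(388), np.float64(321.0)) 160 (np.int64(273), np.int64(369), np.float64(321.0)) 180 (np.int64(300), np.int64(342), np.float64(321.0)) 200 (np.int64(300), np.int64(342), np.float64(321.0)) 230 (np.int64(300), np.int64(343), np.float64(321.5)) 260 (np.int64(300), np.int64(342), np.float64(321.0)) 285 (np.int64(300), np.int64(342), np.float64(321.0)) 310 (np.int64(302), np.int64(342), np.float64(322.0)) rows 31 397
[([336.7, 346.8], 0.63)] [([389.0, 315.4], 0.78)]
[335.6194733  355.03429561] [391.96921398 314.83072592]
[335.89035582 351.41204156] [392.66983246 311.09544658]
```

```bash
cat > pitch.py <<'E'
from h import *
# camera pose in tool frame is constant: from w5 calibration and a sense now
s=ctrl.sense(); cal=ctrl.get_calibration("wrist"); T=np.eye(4); T[:3,:3]=R.from_rotvec(s["eef_rot"]).as_matrix(); T[:3,3]=s["position"]
C=np.linalg.inv(T)@np.array(cal["extrinsics"]); calT=dict(K=cal["K"],extrinsics=C)
def ext(p,off,h=HZ,lean=35.):
    """silhouette extents of the small ring, tool frame; spanner x in tool = towards big ring"""
    L=np.radians(lean+p)   # angle between spanner-down and tool z
    sx=np.array([-np.cos(L),0,np.sin(L)]); sz=np.array([-np.sin(L),0,-np.cos(L)]); sy=np.cross(sz,sx)
    g=np.array([0,0,-19.]); o=g-HZ_BAR*sz+off*sx   # underside origin: bar centre 32 above underside
    a=np.radians(np.arange(0,360,3)); out=[]
    for z,r in((1,20.5),(3,21),(11,21),(13,20.5),(14,19.5)):
        for t in a: out.append(proj("wrist",o-90*sx+r*np.cos(t)*sx+r*np.sin(t)*sy+z*sz,calT))
    out=np.array(out); k=out[:,0].argmax(); return out[:,0].min(),out[:,0].max(),out[:,1].min(),out[:,1].max(),out[k,1]
HZ_BAR=32.5
E
python3 - <<'E'
from pitch import *
print("obs5 237 405 38 187 112; obs9 243 398 31 ~170 110"); print(C[:3,3])
for p in(-12,-9,-6,-3,0,3,6,9):
  for off in(2,4.4,7): print(p,off,np.round(ext(p,off),0))
E
```

```text
obs5 237 405 38 187 112; obs9 243 398 31 ~170 110
[ 8.47021860e+01  7.85257295e-02 -1.42130468e+02]
-12 2 [249. 394.  25. 164.  95.]
-12 4.4 [249. 394.  32. 171. 103.]
-12 7 [250. 393.  41. 178. 111.]
-9 2 [245. 398.  23. 168.  97.]
-9 4.4 [246. 397.  31. 174. 105.]
-9 7 [247. 396.  40. 181. 113.]
-6 2 [242. 401.  22. 172. 101.]
-6 4.4 [243. 400.  30. 178. 109.]
-6 7 [244. 399.  39. 185. 117.]
-3 2 [238. 405.  22. 177. 102.]
-3 4.4 [239. 404.  31. 183. 110.]
-3 7 [241. 402.  40. 190. 119.]
0 2 [234. 409.  23. 183. 109.]
0 4.4 [235. 407.  32. 189. 117.]
0 7 [237. 406.  42. 196. 125.]
3 2 [230. 413.  26. 191. 117.]
3 4.4 [231. 411.  35. 196. 125.]
3 7 [233. 410.  45. 202. 133.]
6 2 [225. 418.  30. 199. 123.]
6 4.4 [227. 416.  40. 205. 131.]
6 7 [229. 414.  51. 210. 140.]
9 2 [220. 423.  37. 209. 136.]
9 4.4 [222. 420.  48. 214. 143.]
9 7 [225. 418.  58. 219. 151.]
```

```bash
python3 - <<'E'
import sys; sys.path.insert(0,'.')
from h import *
for f in("w4.png","w5.png","w8.png","w9.png"):
    g=cv2.GaussianBlur(cv2.imread("pics/"+f,0).astype(float),(0,0),1)
    def pk(v,o,n=3):
        d=np.gradient(v); l=[]
        for k in np.argsort(-abs(d)):
            if all(abs(k-x)>5 for x in l): l.append(k)
            if len(l)==n: break
        return [(int(o+x),round(float(d[x]),1)) for x in l]
    print(f,"L",pk(g[111,225:270],225),"R",pk(g[111,370:420],370),"top",pk(g[20:110,321],20,4),"bot",pk(g[120:200,321],120,3))
E
```

```text
w4.png L [(260, -7.4), (269, 4.5), (236, -3.7)] R [(405, 16.0), (370, -8.6), (380, 6.8)] top [(78, 5.2), (37, -4.6), (20, 4.5), (72, -2.7)] bot [(188, 6.0), (180, 2.8), (122, 2.6)]
w5.png L [(269, 14.3), (237, -13.2), (260, -10.9)] R [(370, -24.0), (380, 12.1), (406, -11.9)] top [(78, 11.8), (38, -11.1), (72, -7.2), (55, 4.3)] bot [(187, 14.6), (149, -11.4), (179, 3.9)]
w8.png L [(245, -24.0), (269, -8.5), (251, 1.1)] R [(374, 10.7), (395, -6.1), (409, 0.9)] top [(67, -10.7), (30, -10.3), (84, 4.9), (59, -3.8)] bot [(141, -23.4), (132, 22.6), (164, 6.1)]
w9.png L [(244, -23.8), (268, -7.7), (250, 0.8)] R [(374, 10.4), (398, 9.6), (392, -2.5)] top [(98, 21.5), (30, -10.3), (60, -5.8), (43, 3.2)] bot [(139, -24.3), (165, 6.0), (173, 2.0)]
```

```bash
cat >> h.py <<'E'
MA=57.3
def mouth(x,lat):
    a=np.radians(MA); return N+x*np.array([np.cos(a),np.sin(a)])+lat*np.array([-np.sin(a),np.cos(a)])
E
python3 - <<'E'
from h import *
import numpy as np
s=ctrl.sense(); T=R.from_rotvec(s["eef_rot"]).as_matrix()
a=np.radians(28); p1=np.array(s["position"])+np.array([105*np.cos(a),105*np.sin(a),45]); print("retreat",np.round(T.T@(p1-s["position"]),1))
pt=np.array([*mouth(190,145),215]); Rt,_=spanner_target(MA+180,pt,0)
rv=R.from_matrix(T.T@Rt).as_rotvec(); n=8; w=rv/n; A=sum(R.from_rotvec(w*k).as_matrix() for k in range(n)); print(pt,p1,np.round(np.linalg.solve(A,T.T@(pt-p1)),2),np.round(w,4),np.degrees(np.linalg.norm(w)))
E
```

```text
retreat [ 60.   -3.9 -97.1]
[374.42659751 -58.87810496 215.        ] [ 562.56449908 -210.36820019  182.33524663] [ -6.96 -30.15  -1.  ] [-0.021   0.0745 -0.0664] 5.843751536129834
```

```bash
python3 -m creep '[[[20,-1.3,-32,0,0,0,0],[20,-1.3,-32,0,0,0,0],[20,-1.3,-32,0,0,0,0],[-7,-30,-1,-0.021,0.0745,-0.0664,0],[-7,-30,-1,-0.021,0.0745,-0.0664,0],[-7,-30,-1,-0.021,0.0745,-0.0664,0],[-7,-30,-1,-0.021,0.0745,-0.0664,0],[-7,-30,-1,-0.021,0.0745,-0.0664,0],[-7,-30,-1,-0.021,0.0745,-0.0664,0],[-7,-30,-1,-0.021,0.0745,-0.0664,0],[-7,-30,-1,-0.021,0.0745,-0.0664,0],[0,0,0,0,0,0,0],[0,0,0,0,0,0,0]]]'
python3 -c "
from h import *
p=np.array([*mouth(-84,133),195]); go(spanner_target(MA+180,p,0)[0],p,7)"
```

```text
t: 22.25
position: [371.7, -61.3, 214.9]
eef_rot: [2.755, 1.502, -0.003]
contact_force: [0.8, 0.1, -2.5]
opening: 12.3
gripper_force: 59.4
now [371.7 -61.3 214.9] J [ 0.62  0.03 -0.59  2.14  0.02  0.98 -0.55] world d [-135.2 -234.6  -19.9] tool shift [-270.4   13.4   20.8] rot [ 0.0022  0.0032 -0.0018] 0.2
 const row x 7 [-38.63   1.89   2.92] [ 0.0003  0.0005 -0.0003]
```

```bash
python3 -m creep '[[[-38.6,1.9,3,0,0,0,0],[-38.6,1.9,3,0,0,0,0],[-38.6,1.9,3,0,0,0,0],[-38.6,1.9,3,0,0,0,0],[-38.6,1.9,3,0,0,0,0],[-38.6,1.9,3,0,0,0,0],[-38.6,1.9,3,0,0,0,0],[0,0,0,0,0,0,0],[0,0,0,0,0,0,0],[0,0,0,0,0,0,0]]]'
python3 - <<'E'
from fit import *
cal=ctrl.get_calibration("wrist"); im=ctrl.read_camera("wrist"); save(im,"w10.png"); pickle.dump(cal,open("cal10.pkl","wb"))
r=ctrl.regions_of("spanner","wrist"); print(r[0]["bbox"] if r else None, r[0]["confidence"] if r else None)
print(spot("nut_top","wrist")); print(fit("pics/w10.png",cal,(393.5,-297.6)))
E
```

```text
t: 23.08
position: [240.2, -295.0, 193.1]
eef_rot: [-2.756, -1.505, 0.0]
contact_force: [0.1, -0.4, -3.4]
opening: 11.8
gripper_force: 59.4
[242.9, 33.4, 398.3, 396.6] 0.88
[([519.4, 134.1], 0.66)]
(array([ 393.50105878, -297.59717729,   57.20024461,   90.0243999 ]), np.float64(-258.7973327636719))
```

```bash
python3 - <<'E'
from ortho import *
for nm,cf in(("w10","cal10"),("w5","cal5")):
    cal=pickle.load(open(cf+".pkl","rb")); im=cv2.imread(f"pics/{nm}.png"); g=cv2.GaussianBlur(cv2.cvtColor(im,6).astype(np.float32),(0,0),1)
    def edge(P0,P1,nrm,rng=8):
        """subpixel-ish location of strongest edge across each sample; returns world points"""
        out=[]
        for t in np.linspace(0,1,40):
            c=P0+t*(P1-P0); ds=np.arange(-rng,rng,0.25)
            v=np.array([proj("wrist",[*(c+d*nrm),55],cal) for d in ds]).astype(np.float32)
            s=cv2.remap(g,v[None,:,0],v[None,:,1],1)[0]; k=np.abs(np.gradient(s)).argmax(); out.append((*(c+ds[k]*nrm),abs(np.gradient(s)).max()))
        return np.array(out)
    a=np.radians(57.3); ex=np.array([np.cos(a),np.sin(a)]); ey=np.array([-ex[1],ex[0]]); c=np.array([393.5,-297.6])
    for lab,P0,P1,n in (("side",(-85,68),(-20,68),ey),("side2",(-60,68),(75,68),ey),("back",(-100,-50),(-100,55),ex),("front",(87,40),(87,60),ex)):
        f=lambda q:c+q[0]*ex+q[1]*ey
        e=edge(f(P0),f(P1),n); e=e[e[:,2]>np.percentile(e[:,2],30)]
        vx,vy,x0,y0=cv2.fitLine(e[:,:2].astype(np.float32),cv2.DIST_HUBER,0,.01,.01).ravel()
        res=np.abs((e[:,:2]-[x0,y0])@[-vy,vx]); print(nm,lab,"dir",round(np.degrees(np.arctan2(vy,vx))%180,2),"offset",round(float((np.array([x0,y0])-c)@n),1),"res",np.round(np.median(res),2))
E
```

```text
w10 side dir 57.3 offset 75.8 res 0.0
w10 side2 dir 56.69 offset 75.4 res 0.28
w10 back dir 145.67 offset -97.6 res 1.51
w10 front dir 164.48 offset 84.0 res 0.24
w5 side dir 57.3 offset 75.8 res 0.0
w5 side2 dir 56.71 offset 74.5 res 0.95
w5 back dir 145.24 offset -97.5 res 1.37
w5 front dir 166.45 offset 83.6 res 0.18
```

```bash
python3 - <<'E'
from ortho import *
cal=pickle.load(open("cal10.pkl","rb")); im=cv2.imread("pics/w10.png"); g=cv2.GaussianBlur(cv2.cvtColor(im,6).astype(np.float32),(0,0),1)
a=np.radians(57); ex=np.array([np.cos(a),np.sin(a)]); ey=np.array([-ex[1],ex[0]]); c=np.array([393.5,-297.6])
for z in(0,20,55):
  for lab,A,B,n,off in(("side",-80,-10,ey,68),("back",-45,55,-ex,100)):
    out=[]
    for t in np.linspace(A,B,60):
        P=c+(t*ex+off*ey if lab=="side" else t*ey-off*ex); ds=np.arange(-14,14,.25)
        v=np.array([proj("wrist",[*(P+d*n),z],cal) for d in ds]).astype(np.float32); s=cv2.remap(g,v[None,:,0],v[None,:,1],1)[0]; d=np.gradient(s); k=d.argmax(); out.append((t,ds[k],d[k]))
    o=np.array(out); w=np.ones(len(o),bool)
    for _ in range(6):
        p=np.polyfit(o[w,0],o[w,1],1); r=abs(np.polyval(p,o[:,0])-o[:,1]); w=r<max(2*np.median(r),.3)
    sl=np.degrees(np.arctan(p[0])); print(z,lab,"heading",round(57+sl if lab=="side" else 57+sl,2),"off",np.round(p[1],1),"n",w.sum(),"res",r[w].mean().round(2))
E
```

```text
0 side heading 55.84 off -3.2 n 44 res 0.13
0 back heading 60.93 off 11.3 n 39 res 1.15
20 side heading 55.81 off 0.7 n 48 res 0.17
20 back heading 58.84 off 6.9 n 42 res 0.92
55 side heading 56.06 off 7.7 n 48 res 0.12
55 back heading 55.89 off -3.8 n 40 res 0.31
```

```bash
sed -e 's/(90,91.5)\]/(87,94)]/' -e 's/circ(26,90),circ(11.5,120),hb,vv/circ(26,90),hb,vv/' -e 's/(1,1,1.5,1)/(2,1.5,1)/' fit.py > fit2.py; python3 - <<'E'
from fit2 import *
for n,c in(("w5","cal5"),("w10","cal10")): print(n,fit(f"pics/{n}.png",pickle.load(open(c+".pkl","rb")),(393.5,-297.6)))
E
```

```text
w5 (array([ 393.69418958, -297.80212463,   15.23721302,   90.21734348]), np.float64(-257.44647216796875))
w10 (array([ 394.01950563, -298.15572727,   56.91842167,   88.35712805]), np.float64(-248.6728057861328))
```

```bash
python3 -m creep '[[[0,0,-38,0,0,0,0],[0,0,-38,0,0,0,0],[0,0,-38,0,0,0,0],[0,0,-38,0,0,0,0],[0,0,-38,0,0,0,0],[0,0,-35,0,0,0,0],[0,0,0,0,0,0,0],[0,0,0,0,0,0,0]]]'
python3 -c "
from h import *
s=ctrl.sense(); T=R.from_rotvec(s['eef_rot']).as_matrix(); p=np.array(s['position']); print(p,np.round(s['joint_pos'],2))
A=R.from_euler('z',5,degrees=True).as_matrix(); print(np.round(T.T@(A@p-p),2), np.round(T.T@[0,0,.0873],4), R.from_euler('z',80,degrees=True).as_matrix()@p)"
```

```text
t: 23.9
position: [240.7, -294.6, 420.0]
eef_rot: [2.752, 1.507, 0.001]
contact_force: [0.3, -0.2, -4.2]
opening: 11.8
gripper_force: 60.0
[ 240.68866451 -294.64832531  419.98731559] [ 1.   -0.13 -0.2   1.79 -0.03  1.47  0.23]
[ 3.196e+01  8.960e+00 -1.000e-02] [-0.0001  0.0004 -0.0873] [331.96710316 185.86691812 419.98731559]
```

```bash
python3 -m creep '[[[32,9,0,0,0,-0.0873,0],[32,9,0,0,0,-0.0873,0],[32,9,0,0,0,-0.0873,0],[32,9,0,0,0,-0.0873,0],[32,9,0,0,0,-0.0873,0],[32,9,0,0,0,-0.0873,0],[32,9,0,0,0,-0.0873,0],[32,9,0,0,0,-0.0873,0],[32,9,0,0,0,-0.0873,0],[32,9,0,0,0,-0.0873,0],[32,9,0,0,0,-0.0873,0],[32,9,0,0,0,-0.0873,0],[32,9,0,0,0,-0.0873,0],[32,9,5,0,0,-0.0873,0],[32,9,10,0,0,-0.0873,0],[32,9,10,0,0,-0.0873,0],[0,0,0,0,0,0,0],[0,0,0,0,0,0,0]]]'
python3 -c "
from h import *
h=np.radians(-70.5); g=np.array([374-2*np.cos(h),206-2*np.sin(h)])
go(*spanner_target(-70.5,(*g,100),28.5,0),10)"
```

```text
t: 25.4
position: [330.1, 187.5, 391.6]
eef_rot: [-1.135, -2.928, 0.004]
contact_force: [-0.1, -0.6, -3.3]
opening: 12.0
gripper_force: 59.8
now [330.1 187.5 391.6] J [ 0.39 -0.13 -0.89  1.82 -0.1   1.41  0.35] world d [  46.3   11.9 -308.3] tool shift [-26.3  40.8 308.2] rot [ 0.1192 -0.4869  0.4814] 39.8
 const row x 10 [ 5.2   5.83 30.64] [ 0.0119 -0.0487  0.0481]
```

```bash
python3 -m creep '[[[5.2,5.8,30.6,0.0119,-0.0487,0.0481,0],[5.2,5.8,30.6,0.0119,-0.0487,0.0481,0],[5.2,5.8,30.6,0.0119,-0.0487,0.0481,0],[5.2,5.8,30.6,0.0119,-0.0487,0.0481,0],[5.2,5.8,30.6,0.0119,-0.0487,0.0481,0],[5.2,5.8,30.6,0.0119,-0.0487,0.0481,0],[5.2,5.8,30.6,0.0119,-0.0487,0.0481,0],[5.2,5.8,30.6,0.0119,-0.0487,0.0481,0],[5.2,5.8,30.6,0.0119,-0.0487,0.0481,0],[5.2,5.8,30.6,0.0119,-0.0487,0.0481,0],[0,0,0,0,0,0,0],[0,0,0,0,0,0,0],[0,0,0,0,0,0,0]]]'
python3 -c "
from h import *
h=np.radians(-70.5); g=np.array([374-2*np.cos(h),206-2*np.sin(h)])
where();go(*spanner_target(-70.5,(*g,42),28.5,0),4)
im=ctrl.read_camera('scene'); print(spot('big_ring','scene'),spot('small_ring','scene'))
d=np.array([np.cos(h),np.sin(h)])
print(proj('scene',[*(np.array([374,206])+90*d),67]),proj('scene',[*(np.array([374,206])-90*d),67]))"
```

```text
t: 26.48
position: [375.0, 199.1, 98.7]
eef_rot: [1.557, 2.241, -0.385]
contact_force: [0.0, 0.9, -2.7]
opening: 11.9
gripper_force: 59.9
t 26.4833 az 110.3 lean 27.3 ytilt -0.4 ring-nut [ 11.1 415.9] zu 82.6 F [ 0.   0.9 -2.7] M [ 0.82  0.28 -0.04] open 11.9
now [375.  199.1  98.7] J [-0.25  0.55 -0.87  2.07  0.8   1.23 -1.24] world d [  1.4   0.2 -73.4] tool shift [33.4  1.8 65.4] rot [ 0.0011 -0.0212  0.0159] 1.5
 const row x 4 [ 8.49  0.42 16.27] [ 0.0003 -0.0053  0.004 ]
[([299.5, 232.6], 0.56), ([334.5, 356.2], 0.27)] [([262.3, 199.9], 0.72)]
[299.60603866 237.07746979] [267.33172039 200.32378629]
```

```bash
python3 -m creep '[[[8.5,0.4,16.3,0,-0.005,0.004,0],[8.5,0.4,16.3,0,-0.005,0.004,0],[8.5,0.4,16.3,0,-0.005,0.004,0],[8.5,0.4,16.3,0,-0.005,0.004,0],[0,0,0,0,0,0,0],[0,0,0,0,0,0,0]]]'
python3 -c "
from h import *
where()"
python3 -m creep '[[[1,0,1.8,0,0,0,0],[1,0,1.8,0,0,0,0],[0,0,0,0,0,0,0],[0,0,0,0,0,0,0]]]'
python3 -c "
from h import *
where()"
```

```text
t: 27.13
position: [376.9, 198.9, 25.7]
eef_rot: [1.564, 2.209, -0.394]
contact_force: [0.8, -0.6, -3.6]
opening: 12.1
gripper_force: 59.9
t 27.1333 az 109.4 lean 28.5 ytilt 0.1 ring-nut [ 11.5 415.6] zu 9.4 F [ 0.8 -0.6 -3.6] M [ 0.77  0.23 -0.03] open 12.1
t: 27.47
position: [376.9, 199.1, 21.1]
eef_rot: [1.564, 2.209, -0.394]
contact_force: [-0.3, 0.1, -3.7]
opening: 12.1
gripper_force: 59.9
t 27.4667 az 109.4 lean 28.5 ytilt 0.2 ring-nut [ 11.5 415.8] zu 4.8 F [-0.3  0.1 -3.7] M [0.73 0.28 0.02] open 12.1
```

```bash
python3 -m creep '[[[0.7,0,1.3,0,0,0,0],[0,0,0,0,0,0,0],[0,0,0,0,0,0,0]]]'
python3 -c "
from h import *
where()"
python3 -m creep '[[[0.5,0,0.9,0,0,0,0],[0,0,0,0,0,0,0],[0,0,0,0,0,0,0]]]'
python3 -c "
from h import *
where()"
python3 -m creep '[[[0.5,0,0.9,0,0,0,0],[0,0,0,0,0,0,0],[0,0,0,0,0,0,0]]]'
python3 -c "
from h import *
where()"
```

```text
t: 27.72
position: [377.0, 199.2, 20.0]
eef_rot: [1.563, 2.208, -0.394]
contact_force: [-0.3, -0.1, 6.4]
opening: 12.2
gripper_force: 61.4
t 27.7167 az 109.5 lean 28.6 ytilt 0.2 ring-nut [ 11.6 415.9] zu 3.7 F [-0.3 -0.1  6.4] M [ 0.01  0.26 -0.1 ] open 12.2
t: 27.97
position: [377.1, 199.2, 19.9]
eef_rot: [1.562, 2.207, -0.394]
contact_force: [-2.3, -0.2, 18.0]
opening: 11.9
gripper_force: 63.0
t 27.9667 az 109.5 lean 28.6 ytilt 0.2 ring-nut [ 11.7 415.9] zu 3.6 F [-2.3 -0.2 18. ] M [-1.01  0.37 -0.35] open 11.9
t: 28.22
position: [377.2, 199.2, 19.9]
eef_rot: [1.562, 2.206, -0.394]
contact_force: [-5.2, 1.0, 30.2]
opening: 11.9
gripper_force: 64.5
t 28.2167 az 109.5 lean 28.7 ytilt 0.3 ring-nut [ 11.7 415.9] zu 3.5 F [-5.2  1.  30.2] M [-2.03  0.55 -0.64] open 11.9
```

```bash
python3 -m creep '[[[-0.9,0,-1.7,0,0,0,0],[0,0,0,0,0,0,12],[0,0,0,0,0,0,30],[0,0,0,0,0,0,45],[0,0,0,0,0,0,60],[0,0,0,0,0,0,70],[0,0,-10,0,0,0,75],[0,0,-30,0,0,0,80],[0,0,-40,0,0,0,80],[0,0,-40,0,0,0,80],[0,0,-30,0,0,0,80],[0,0,0,0,0,0,80],[0,0,0,0,0,0,80],[0,0,0,0,0,0,80]]]'
python3 - <<'E'
from h import *
for cam in("wrist","top","scene"):
    cal=ctrl.get_calibration(cam); im=ctrl.read_camera(cam); save(im,cam+"end.png")
    for t,z in dict(big_ring=4,small_ring=4,tool_mat=0,frit_bottle=0,jar_purple=0,tealight_lilac=0).items():
        print(cam,t,[(c,np.round(atz(cam,a,z,cal)[:2],1).tolist()) for a,c in spot(t,cam)[:1]])
E
```

```text
t: 29.38
position: [352.4, 266.1, 150.7]
eef_rot: [1.563, 2.209, -0.396]
contact_force: [-0.3, -0.8, 0.6]
opening: 79.9
gripper_force: 0.0
wrist big_ring [(0.68, [403.3, 123.7])]
wrist small_ring [(0.77, [344.9, 288.6])]
wrist tool_mat [(0.73, [375.4, 194.3])]
wrist frit_bottle [(0.82, [433.3, -16.5])]
wrist jar_purple []
wrist tealight_lilac []
top big_ring [(0.4, [368.6, 192.0])]
top small_ring [(0.74, [344.2, 284.1])]
top tool_mat [(0.74, [362.4, 191.8])]
top frit_bottle [(0.86, [433.7, -32.0])]
top jar_purple [(0.66, [457.5, -383.4])]
top tealight_lilac []
scene big_ring [(0.96, [403.9, 133.5])]
scene small_ring [(0.55, [334.7, 280.4])]
scene tool_mat [(0.57, [376.1, 185.0])]
scene frit_bottle [(0.54, [439.3, -29.4])]
scene jar_purple [(0.6, [455.5, -381.7])]
scene tealight_lilac [(0.66, [413.5, 448.0])]
```

```bash
python3 -c "
from plant import ctrl
print(ctrl.sign_off())"
```

```text
the job is handed in; nothing more can be done
None
```

I handed the job in at about 29 s: by camera the nut looks fully home (corner about 1° from the home direction, tolerance 4°), but the ring rode up on the nut in the second stroke and I did not re-push it against its stop; the spanner is back on the mat and no bystander appears to have moved.

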